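# Line up the door hinge for its pin

### The job

Get the cupboard hinge ready for its pin on the wooden jig: first lay the hinge pin in the two V rests beside the jamb block, its plain tip pointing at the knuckles and its midpoint midway between the two rests, and let go of it. Then take the loose hinge leaf off its riser and bring its single knuckle down between the two knuckles of the leaf on the jamb block, the hinge opened out flat, until all the knuckle holes are in line. Finish while still holding the leaf there, level and still, hanging from the gripper without leaning on the jig; do not push the jars, cutters, brush and tin about.

Things in the scene. Friction and masses are not known exactly. Their poses are not given: they have to be found in the camera images.
- jig: Fixed wooden jig. Origin on the table straight below the middle of the hinge axis, z up, y along the hinge axis. Base 10 mm thick (x -20 to 70, y -40 to 155 mm). Wooden jamb block x 16 to 68, y -35 to 35, top at z 70 mm; on it the fixed steel leaf, plate x 14 to 64, y -27 to 27, z 70 to 75 mm. Free air above the base on the -x side of the knuckles.
- jig_bore (a point): Middle of the gap between the fixed leaf's two knuckles, on the hinge axis: jig (0, 0, 80) mm, axes as the jig's. The knuckles are tubes along y, 20 mm outside, hole 12 mm, from y -27 to -13 and from 13 to 27 mm: a 26 mm gap.
- pin_rest (a point): Where the middle of the pin shank belongs: jig (0, 92, 80) mm, on the hinge axis, axes as the jig's. The two V rests (8 mm thick along y, 90 degree V, x -16 to 16, tops at z 87 mm) stand at jig y 62 and 122 mm, with 52 mm free between them.
- riser: Fixed wooden block x 60, y 28, height 35 mm on which the loose leaf lies at the start; origin at the centre of its underside. It and the pin may be on either side (left or right) of the jig.
- leaf: Loose steel hinge leaf, about 140 g, lying flat on the riser: plate x -25 to 25, y -27 to 27, 5 mm thick; origin at the centre of its underside, z up. One knuckle, at +x. Balance point at x 8 mm. It overhangs the riser 13 mm on each y side, to grip across y (54 mm). Its +x starts within 45 degrees of world x; in the end it points along jig +x, the plate on the hinge axis's -x side.
- leaf_bore (a point): Middle of the loose leaf's knuckle hole: leaf (38, 0, 10) mm; it belongs at point jig_bore. The knuckle is a tube along y, 20 mm outside, hole 12 mm, 16 mm long, on a neck 16 mm wide.
- pin: Steel hinge pin, about 40 g, lying on the table along its own y; shank 8 mm across, 90 mm long; origin at the middle of the shank, on its axis (4 mm above the table). At +y a flat head x 16, y 6, z 8 mm; the plain tip is at -y. Its y starts within 45 degrees of world y; in the rests it is the jig's y.
- pin_tip (a point): Centre of the pin's plain end: pin (0, -45, 0) mm.
- jar_a: Bystander: small closed paint jar, 36 mm across, 55 mm tall, white cap; standing nearest the robot.
- jar_b: Bystander: same size of paint jar, black cap, behind on the right.
- jar_c: Bystander: same size of paint jar, white cap, behind on the left.
- pliers: Bystander: side cutters lying on the bench, 145 mm long, 15 mm high; origin at the pivot.
- brush: Bystander: paint brush lying on the bench, 170 mm long.
- tin: Bystander: flat closed aluminium tin 60 x 45 x 18 mm.
Not all that is in view belongs to the job. What is shaped like the leaf but black or green is not meant.

How it is judged (in metres and radians):
On the way:
1. the pin lies in both V rests, in line with the knuckle holes, tip towards them, let go (x of pin in the frame of pin_rest between -0.004 and 0.004 m and z of pin in the frame of pin_rest between -0.004 and 0.004 m and y of pin in the frame of pin_rest between -0.012 and 0.012 m and y of pin_tip in the frame of pin_rest below -0.03 m and angle between the y axis of pin and the y axis of jig, either way round below 0.1 rad and contact force between the fingers and pin below 0.1 N and linear speed of pin below 0.02 m/s), for 0.3 s.
At the end, for the whole second after the job is handed in: Pin let go in the V rests: middle within 4 mm of pin_rest (12 mm along), parallel within 0.1 rad. Leaf gripped (over 2 N): leaf_bore within 3 mm of jig_bore in jig x and z, 5 mm in y; parallel within 0.1 rad, level within 0.15 rad, still, under 0.7 N on the jig (all of step 1 and x of leaf_bore in the frame of jig_bore between -0.003 and 0.003 m and z of leaf_bore in the frame of jig_bore between -0.003 and 0.003 m and y of leaf_bore in the frame of jig_bore between -0.005 and 0.005 m and x of leaf in the frame of jig_bore below -0.02 m and angle between the y axis of leaf and the y axis of jig, either way round below 0.1 rad and angle between leaf's own z axis and vertical below 0.15 rad and contact force between the fingers and leaf above 2 N and contact force between leaf and jig below 0.7 N and linear speed of leaf below 0.01 m/s); the arm keeps its last pose, push and grip.
It fails at once if a bystander (jar, cutters, brush, tin) is moved more than 25 mm or tipped (distance of any of jar_a, jar_b, jar_c, pliers, brush, tin from where it was at the start of the episode above 0.025 m or angle between any of jar_a, jar_b, jar_c's own z axis and vertical above 0.5 rad).
It also fails if it takes over 58 s, if anything falls off the work surface, if the arm or the gripper's body presses on something with over 40 N, if the wrist force passes 120 N, or if a joint passes its speed limit or range.

### The arm

A 6-joint arm with a two-finger parallel gripper is mounted at the origin on the work surface. World frame = base frame: x ahead of the robot, y to its left, z up, the work surface at z = 0. Lengths are in mm, angles in rad, forces in N, time in s.
With the tool pointing down it reaches from about 350 to 975 mm from the base axis. Payload 7.1 kg.
Tool frame: the origin (TCP) lies on the centre line of the jaws, within the pads' length; the fingertips stand 25 mm ahead of it and the grasp point (between the pads) lies 6 mm ahead of it (ctrl.nose_length is the distance from the TCP to the fingertips, in mm); x points along the fingers, y is the direction in which the jaws open and shut, and the axes are right-handed (so a half turn about x gives the same grasp; the last joint's range is limited). The gripper opens to 88 mm and grips with 3 to 60 N. Pads are 20 mm wide; open, the fingers measure 115 mm over their backs; the gripper's body (75 mm by 178 mm) begins 61 mm behind the grasp point.
Start: joints at [1.234, 0.423, 1.63, -0, 1.089, -0.019], TCP at [195.267, 593.697, 247.675] pointing down, gripper open.
Joint ranges: [-3, 3], [-0.9, 2.11], [0.09, 2.58], [-1.31, 4.45], [0.11, 2.69], [-2.54, 2.54]. Speed limits (rad/s): [2.39, 2.39, 3.01, 3.14, 3.14, 3.14].

### API

Orientations are given as a rotation vector (axis times angle).
In Python, from workcell import ctrl gives the robot as it stands.
- The arm moves only by the tool arm_command, never from a script. Its argument "deltas" is a list of rows, each a list of 4 numbers: the shift along the tool's x, y, z in m, then the turn about the tool's x in rad. In form: [[tx, ty, tz, yaw], ...]. A call has 1 to 10 rows; each row shifts and turns the pose as measured when the row begins, along the tool's axes as they then stand; what a row does not reach is not made up. A row lasts 1/10 s, in which the tool goes at most 50 mm and 8.59 degrees, less where a joint would pass 70% of its speed; a pose out of reach is approached as far as the arm can. A call is refused whole if a number of a shift passes 0.05 or a number of a turn 0.15, either way. A call with a gripper value outside its range is refused whole. "hand" is the finger opening in m, from 0 to 0.0878, set as the call begins (left out, the last holds). The fingers move at their own pace and stop on an object; the grip force is fixed at half the most. Time passes only in rows, so rows that do not move let the fingers close. It gives the time, the measured TCP pose, the force and the opening at its end, in the units of the state.
- ctrl.get_obs(): the state, without advancing time (a new reading comes with each control period).
- ctrl.get_image(name): name is "scene" or "side" or "wrist"; returns the picture (480x640x3 uint8, red, green, blue); there is no depth.
- ctrl.get_calibration(name): a dict with "fx", "fy", "cx", "cy" (pixels), "R" (3x3) and "t" (3): a world point X has camera coordinates R X + t. Camera axes: x right, y down, z forward; pixel columns grow to the right and rows downward; lengths in mm; the calibration is good to about 2 mm. A picture is of the moment at which its call begins: read the wrist's pose just before it. get_calibration takes no time and is no camera call; for the wrist camera it gives the pose at the moment of the call.
- ctrl.close_job(): hands the job in, once; it reports no verdict.
The state is a dict: "t": time; "qpos": joint angles; "qvel": joint speeds; "joint_torque": joint torques, N m; "ee_pos": TCP position; "orientation": TCP orientation; "ft_force": force on the tool from outside, world axes, zero at the start; "moment": the same for the moment, N m; "width": finger opening in mm.
Only numpy, scipy, OpenCV 4.12 (cv2) and the standard library are available. Lean on these libraries where they do the work, as an engineer would, in place of code of your own. Each camera call takes 0.05 s, during which the arm holds its last target.

## Working session

There is one attempt and no reset: what is moved stays moved. The work goes in short steps, Python scripts to look and compute and a tool call to move; the robot and the scene stay as the last step left them, time stands still between calls to the robot, and variables do not carry over. Pictures are saved under pics/ and viewed, and the job is handed in when it is done.

Besides the shell and the picture viewer there is one more tool, called after "Emit:" by a JSON object that holds its "api" and its "payload". arm_command: Moves the arm, as the interface text tells. Its arguments: {"type":"object","properties":{"deltas":{"type":"array","items":{"type":"array","items":{"type":"number"}}},"hand":{"type":"number"}},"required":["deltas"]}

```bash
mkdir -p pics; ls
python3 - <<'E'
from workcell import ctrl
import cv2,numpy as np
o=ctrl.get_obs();print({k:np.round(v,3).tolist() for k,v in o.items()}, ctrl.nose_length)
for n in ["scene","side","wrist"]:
    c=ctrl.get_calibration(n);print(n,{k:np.round(v,3).tolist() for k,v in c.items()})
    cv2.imwrite(f"pics/{n}0.png",ctrl.get_image(n)[:,:,::-1])
E
```

```text
pics
{'t': 0.0, 'qpos': [1.234, 0.424, 1.631, -0.0, 1.089, -0.019], 'qvel': [-0.001, -0.001, -0.001, -0.001, -0.001, -0.0], 'joint_torque': [-0.001, -54.461, -27.368, 0.064, 0.023, -0.0], 'ee_pos': [195.089, 593.228, 246.911], 'orientation': [0.248, 1.557, -0.251], 'ft_force': [-0.293, -0.072, 0.133], 'moment': [0.002, 0.052, 0.007], 'width': 87.402} 25.0
scene {'fx': 445.978, 'fy': 445.978, 'cx': 317.613, 'cy': 241.795, 'R': [[0.767, 0.642, -0.005], [0.362, -0.44, -0.822], [-0.53, 0.628, -0.57]], 't': [-396.795, -153.695, 1326.919]}
side {'fx': 508.067, 'fy': 508.067, 'cx': 318.086, 'cy': 239.772, 'R': [[-0.965, -0.26, -0.016], [-0.193, 0.757, -0.625], [0.175, -0.6, -0.781]], 't': [521.72, 141.796, 1146.404]}
wrist {'fx': 370.335, 'fy': 370.335, 'cx': 317.369, 'cy': 247.302, 'R': [[0.313, 0.95, -0.002], [0.905, -0.297, 0.305], [0.289, -0.097, -0.952]], 't': [-624.491, -35.621, 393.32]}
```

View pics/scene0.png

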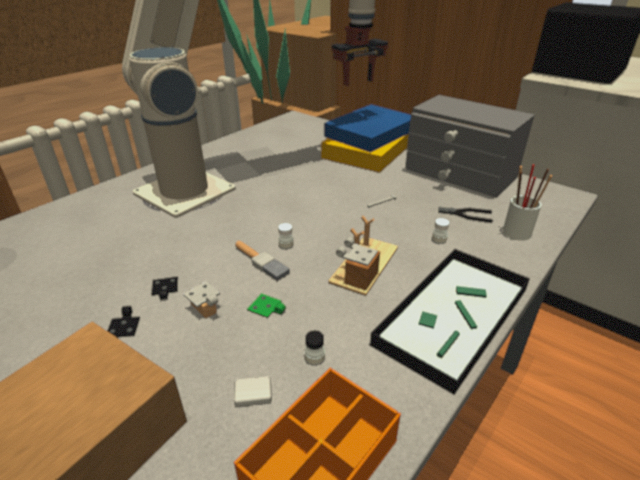

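View pics/side0.png

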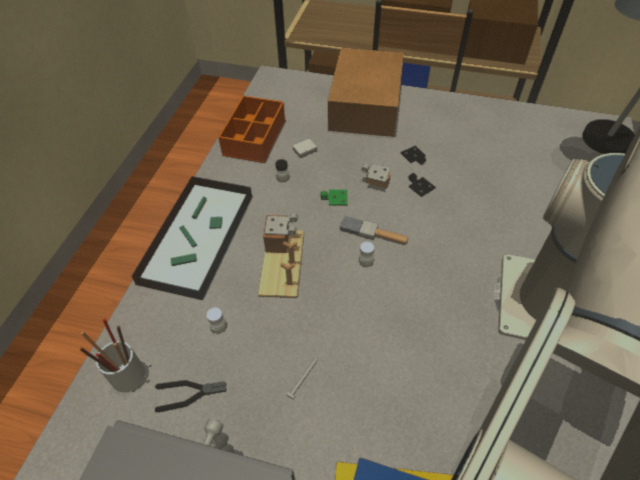

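View pics/wrist0.png

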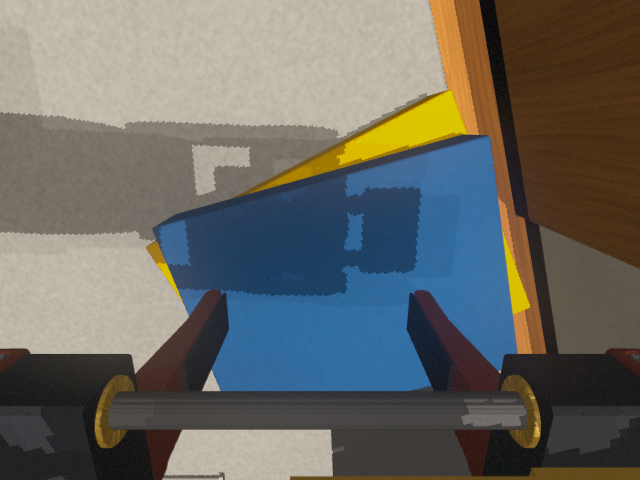

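Scene: the pin is at scene (381,202), side (302,378). The steel leaf on its riser is at scene (203,295), side (377,174). The jig is at scene (363,262), side (280,255).
Could be taken for the leaf: green at side (335,197), black at side (413,155) and (421,186), and the fixed leaf on the jamb at (277,225). The pin could be confused with the pencils in the cup or the green rods in the tray. I choose the steel leaf on the wooden riser, and the thin steel pin lying alone.

```bash
cat > h.py <<'E'
from workcell import ctrl
import cv2,numpy as np
from scipy.spatial.transform import Rotation as Rn
def cal(n):
    c=ctrl.get_calibration(n);K=np.array([[c["fx"],0,c["cx"]],[0,c["fy"],c["cy"]],[0,0,1]]);return K,np.array(c["R"]),np.array(c["t"])
def ray(c,px,z):
    K,R,t=c;d=R.T@np.linalg.inv(K)@np.array([px[0],px[1],1.]);o=-R.T@t
    return o+d*(z-o[2])/d[2]
def proj(c,X):
    K,R,t=c;p=(K@(R@np.atleast_2d(X).T+t[:,None]));return (p[:2]/p[2]).T
def tri(cs,pxs):
    from scipy.optimize import least_squares
    x0=ray(cs[0],pxs[0],50)
    s=least_squares(lambda X:np.concatenate([proj(c,X)[0]-p for c,p in zip(cs,pxs)]),x0);return s.x,s.fun
E
python3 - <<'E'
from h import *
s,d=cal("scene"),cal("side")
for n,a,b,z in [("pin mid",(381,202),(302,378),4),("pin R",(396,197),(316,361),4),("pinL",(367,207),(291,396),4),("leaf",(203,295),(377,174),40),("jamb",(361,253),(277,224),75),("jar_a",(285,228),(368,247),55),("jar_c",(441,223),(215,315),55),("jar_b",(315,339),(281,165),55),("green",(266,306),(338,198),5)]:
    print(n,ray(s,a,z).round(),ray(d,b,z).round(),tri([s,d],[a,b])[0].round())
import numpy as np
for n in ["scene","side"]:
    im=ctrl.get_image(n)[:,:,::-1]
    for k,(x,y) in dict(leaf={"scene":(205,298),"side":(377,174)}[n],jig={"scene":(363,258),"side":(282,255)}[n],pin={"scene":(381,202),"side":(302,378)}[n]).items():
        cv2.imwrite(f"pics/c_{n}_{k}.png",cv2.resize(im[max(y-50,0):y+50,x-66:x+66],None,fx=6,fy=6,interpolation=cv2.INTER_CUBIC)[:600,:800])
E
```

```text
pin mid [495. 305.   4.] [490. 315.   4.] [490. 313.  -1.]
pin R [512. 356.   4.] [472. 272.   4.] [490. 297.  31.]
pinL [480. 257.   4.] [500. 357.   4.] [486. 332. -35.]
leaf [ 460. -284.   40.] [ 450. -272.   40.] [ 451. -279.   32.]
jamb [646. -11.  75.] [643. -11.  75.] [644. -10.  74.]
jar_a [434. -20.  55.] [422. -12.  55.] [425. -14.  49.]
jar_c [708. 233.  55.] [699. 247.  55.] [703. 244.  48.]
jar_b [ 715. -242.   55.] [ 704. -227.   55.] [ 709. -236.   46.]
green [ 550. -202.    5.] [ 537. -193.    5.] [ 542. -197.   -3.]
```

```bash
cd pics; python3 -c "
import cv2,numpy as np
r=lambda n:cv2.resize(cv2.imread(n),(400,300))
cv2.imwrite('m.png',np.vstack([np.hstack([r('c_side_leaf.png'),r('c_side_jig.png')]),np.hstack([r('c_side_pin.png'),r('c_scene_jig.png')])]))"
```

```text
(no output)
```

View pics/m.png

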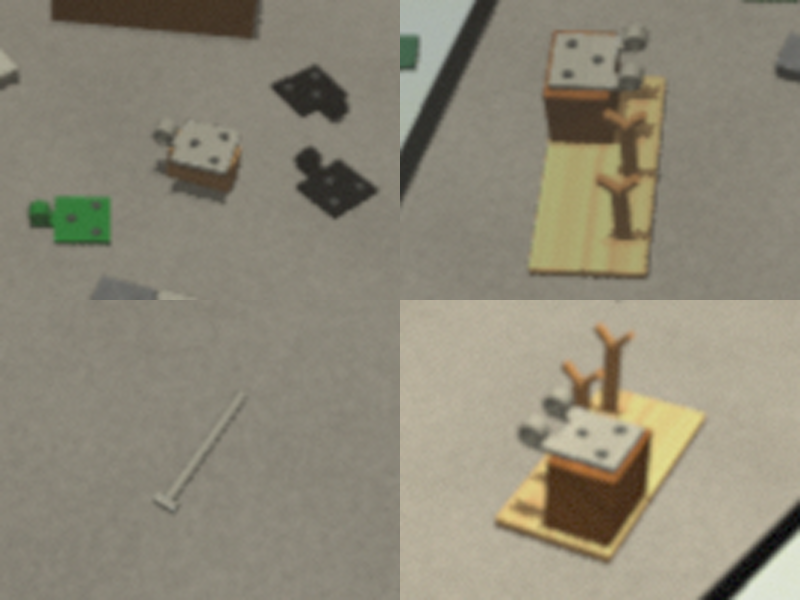

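```bash
cat >> h.py <<'E'
def pose():
    o=ctrl.get_obs();return np.array(o["ee_pos"]),Rn.from_rotvec(o["orientation"]).as_matrix(),o
def want(p,ydir=None):
    """tool-frame delta in mm (current axes) and yaw for jaw axis direction ydir (world angle, mod pi)"""
    P,R,o=pose();d=R.T@(np.array(p)-P);yw=0
    if ydir is not None:
        v=R.T@np.array([np.cos(ydir),np.sin(ydir),0]);yw=np.arctan2(v[2],v[1]);yw=(yw+np.pi/2)%np.pi-np.pi/2
    return d.round(1),round(yw,3)
E
python3 - <<'E'
from h import *
P,R,o=pose();print(P,R.round(3))
c=cal("wrist");C=-c[1].T@c[2];print("cam in tool",(R.T@(C-P)).round(1),"cam axes in tool",(R.T@c[1].T).round(3))
print(want([470,290,200],np.deg2rad(-18)))
E
```

```text
[195.18104367 593.45135131 247.2881613 ] [[-0.     0.312  0.95 ]
 [-0.001  0.95  -0.312]
 [-1.    -0.001 -0.   ]]
cam in tool [-137.1    0.7  -86. ] cam axes in tool [[ 0.001 -0.305  0.952]
 [ 1.     0.    -0.001]
 [ 0.     0.952  0.305]]
(array([  47.4, -202.3,  355.9]), np.float64(1.567))
```

Emit:
{"api": "arm_command", "payload": {"deltas": [[0.005,-0.025,0.044,0],[0.005,-0.025,0.044,0],[0.005,-0.025,0.044,0],[0.005,-0.025,0.044,0],[0.005,-0.025,0.044,0],[0.005,-0.025,0.044,0],[0.005,-0.025,0.044,0],[0.005,-0.025,0.044,0]]}}

```text
t: 1.05
ee_pos: [463.5, 300.6, 207.6]
orientation: [0.244, 1.556, -0.237]
ft_force: [0.1, 0.9, -0.7]
width: 87.8
```

Emit:
{"api": "arm_command", "payload": {"deltas": [[0,0,0,0.15],[0,0,0,0.15],[0,0,0,0.15],[0,0,0,0.15],[0,0,0,0.15],[0,0,0,0.15],[0,0,0,0.15],[0,0,0,0.15],[0,0,0,0.15],[0,0,0,0.15]]}}

```text
t: 2.05
ee_pos: [468.3, 293.1, 206.3]
orientation: [1.387, 1.086, -1.384]
ft_force: [0.6, 0.4, -0.2]
width: 87.6
```

Run:
```python
from h import *
print(want([490,313,160],np.deg2rad(-18)),pose()[2]["qpos"],pose()[0])
```

```text
(array([ 46.3,  16.3, -24.4]), np.float64(0.072)) [0.53687275 0.37022336 1.82521075 0.00217196 0.94417078 0.77762544] [468.27772501 293.14369788 206.26776164]
```

Emit:
{"api": "arm_command", "payload": {"deltas": [[0.02,0.008,-0.012,0.07],[0.02,0.008,-0.012,0],[0,0,0,0],[0,0,0,0]]}}

```text
t: 2.45
ee_pos: [490.9, 312.3, 166.2]
orientation: [1.444, 1.042, -1.438]
ft_force: [-0.6, -1.0, -0.2]
width: 88.1
```

Run:
```python
from h import *
P,R,o=pose();c=cal("wrist");np.savez("w1.npz",K=c[0],R=c[1],t=c[2])
im=ctrl.get_image("wrist");cv2.imwrite("pics/w1.png",im[:,:,::-1]);print(P,o["qvel"])
```

```text
[490.93676562 312.29068015 166.21979771] [-0.00056417  0.01743806 -0.00067177 -0.00091974 -0.00602598 -0.00175818]
```

View pics/w1.png

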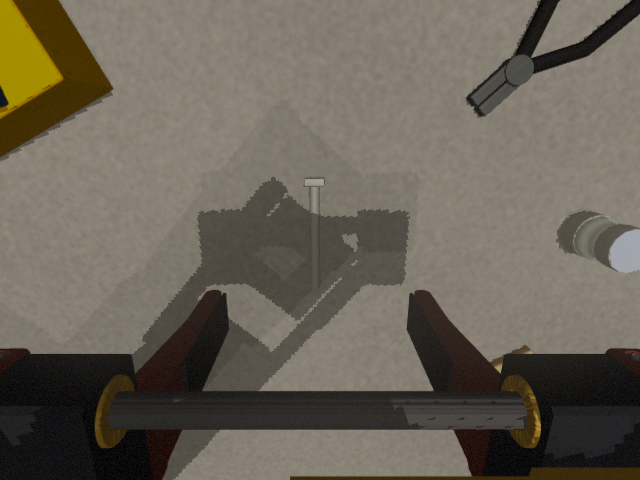

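The pin lies upright in the image, with its head at (314,182) and its tip at about (315,289).

Run:
```python
from h import *
im=cv2.imread("pics/w1.png");cv2.imwrite("pics/w1c.png",cv2.resize(im[165:305,250:390],None,fx=4,fy=4,interpolation=cv2.INTER_CUBIC))
z=np.load("w1.npz");c=(z["K"],z["R"],z["t"])
a=ray(c,(314.5,187),4);b=ray(c,(316,290),4);print(a,b,np.linalg.norm(a-b),np.degrees(np.arctan2(*(a-b)[:2])))
print(want([490,313,160],np.deg2rad(-18)))
```

```text
[499.96468839 351.91034743   4.        ] [472.56590947 265.57092672   4.        ] 90.58249640892991 17.60621088235817
(array([ 6.3, -1. , -0.4]), np.float64(-0.005))
```

View pics/w1c.png

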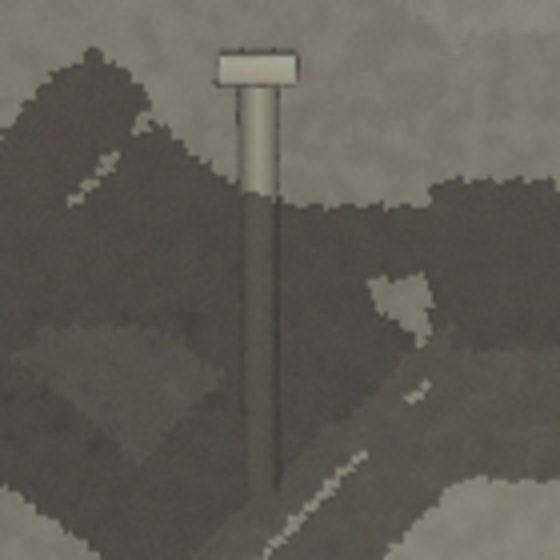

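Run:
```python
from h import *
z=np.load("w1.npz");c=(z["K"],z["R"],z["t"])
a=ray(c,(314.5,186.5),4);b=ray(c,(315.5,288),4);print((a+b)/2,np.linalg.norm(a-b),np.degrees(np.arctan2(*(a-b)[:2])))
print("book",ray(c,(112,88),0),ray(c,(62,80),40))
m=(a+b)/2
print(want([m[0],m[1],27],np.deg2rad(-17.4)))
```

```text
[486.42227115 309.91031802   4.        ] 89.06361684567928 17.876470012353053
book [377.91571559 470.39264562   0.        ] [367.41723818 474.81484969  40.        ]
(array([139.3,  -3.6,   4.1]), np.float64(-0.016))
```

Emit:
{"api": "arm_command", "payload": {"deltas": [[0.03,-0.004,0.004,-0.01],[0.03,0,0,0],[0.03,0,0,0],[0.03,0,0,0],[0,0,0,0],[0,0,0,0]]}}

```text
t: 3.1
ee_pos: [488.0, 310.8, 50.7]
orientation: [1.444, 1.048, -1.421]
ft_force: [-0.2, -0.4, 0.5]
width: 87.9
```

Run:
```python
from h import *
print(want([486.4,309.7,27],np.deg2rad(-17.8)))
cv2.imwrite("pics/w2.png",ctrl.get_image("wrist")[:,:,::-1])
```

```text
(array([23.7, -1.4,  1.8]), np.float64(0.003))
```

View pics/w2.png

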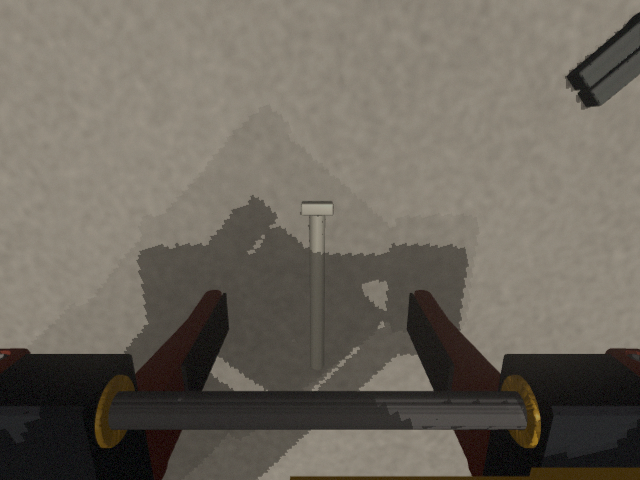

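The pin is centred between the fingers, with its head base at (317,215) and its tip at (317,370).

Run:
```python
from h import *
c=cal("wrist");a=ray(c,(317,215),4);b=ray(c,(317,370.5),4);m=(a+b)/2;print(m,np.linalg.norm(a-b),np.degrees(np.arctan2(*(a-b)[:2])));print(want([*m[:2],27],np.deg2rad(-17.6)))
```

```text
[485.83313202 308.72883244   4.        ] 92.39754350710692 17.66678937456878
(array([23.9, -1.6,  2.8]), np.float64(-0.001))
```

Emit:
{"api": "arm_command", "payload": {"deltas": [[0.016,-0.001,0.002,0],[0.008,-0.001,0,0],[0,0,0,0],[0,0,0,0]]}}

```text
t: 3.55
ee_pos: [487.6, 310.8, 29.3]
orientation: [1.45, 1.047, -1.415]
ft_force: [0.5, 0.9, 0.1]
width: 87.8
```

Run:
```python
from h import *
print(want([486,309.2,27],np.deg2rad(-17.6)))
```

```text
(array([ 2.3, -1.1,  2.1]), np.float64(-0.001))
```

Emit:
{"api": "arm_command", "payload": {"deltas": [[0.003,-0.002,0.003,0],[0.001,0,0.001,0]]}}

```text
t: 3.75
ee_pos: [484.9, 308.2, 25.9]
orientation: [1.452, 1.048, -1.414]
ft_force: [-3.8, 3.1, 7.4]
width: 87.4
```

Emit:
{"api": "arm_command", "payload": {"deltas": [[0,0,0,0],[0,0,0,0],[0,0,0,0],[0,0,0,0],[0,0,0,0],[0,0,0,0]], "hand": 0.0}}

```text
t: 4.35
ee_pos: [484.7, 307.9, 26.0]
orientation: [1.451, 1.047, -1.414]
ft_force: [-0.2, 0.1, 0.2]
width: 43.6
```

Emit:
{"api": "arm_command", "payload": {"deltas": [[0,0,0,0],[0,0,0,0],[0,0,0,0]]}}

```text
t: 4.65
ee_pos: [484.8, 307.8, 25.9]
orientation: [1.451, 1.047, -1.414]
ft_force: [-0.4, -0.9, -0.0]
width: 19.4
```

Emit:
{"api": "arm_command", "payload": {"deltas": [[0,0,0,0],[0,0,0,0],[0,0,0,0],[0,0,0,0]]}}

```text
t: 5.05
ee_pos: [484.8, 307.9, 26.0]
orientation: [1.451, 1.047, -1.414]
ft_force: [0.7, 0.0, 0.6]
width: 7.0
```

Emit:
{"api": "arm_command", "payload": {"deltas": [[-0.03,0,0,0],[-0.03,0,0,0],[-0.03,0,0,0],[-0.03,0,0,0],[-0.03,0,0,0],[0,0,0,0],[0,0,0,0]]}}

```text
t: 5.75
ee_pos: [480.8, 305.2, 179.6]
orientation: [1.448, 1.048, -1.418]
ft_force: [0.4, 0.1, -0.3]
width: 7.0
```

Run:
```python
from h import *
cv2.imwrite("pics/w3.png",ctrl.get_image("wrist")[:,:,::-1])
P,R,o=pose();print(P,R.round(3),o["width"],o["qpos"])
```

```text
[480.98888635 305.24761311 179.49809029] [[ 0.013  0.953 -0.303]
 [ 0.01  -0.303 -0.953]
 [-1.     0.01  -0.014]] 6.858468257746104 [0.54357954 0.42499866 1.81412114 0.00263724 0.88559863 0.85010895]
```

View pics/w3.png

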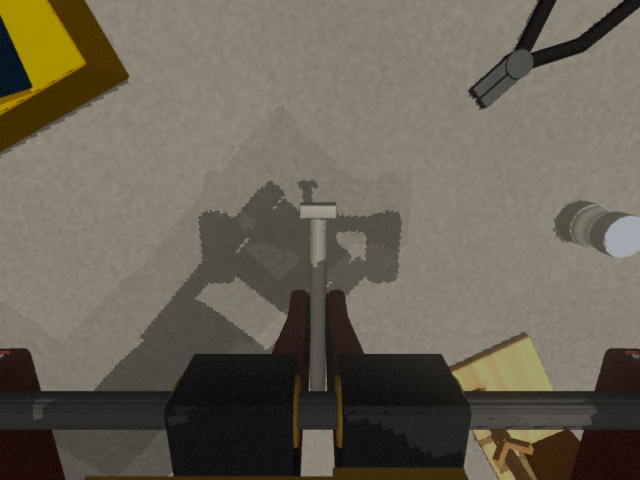

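Run:
```python
from h import *
d=cal("side");f=lambda x,y:(216+(x-400)/3.03,205+y/3.0)
A,B,C=[ray(d,f(*p),10) for p in [(530,270),(648,272),(663,78)]];print(A,B,C,np.linalg.norm(A-B),np.linalg.norm(B-C))
y=B-C;print(np.degrees(np.arctan2(-y[0],y[1])))
y=A-B;print(np.degrees(np.arctan2(y[1],y[0])))
w=cal("wrist");P,R,o=pose()
for px in [(318,218)]:
  # point in tool plane x=+22
  K,Rc,t=w;dd=Rc.T@np.linalg.inv(K)@np.array([*px,1.]);oo=-Rc.T@t
  n=R[:,0];s=((P-oo)@n+22)/(dd@n);print("head base tool",R.T@(oo+s*dd-P))
print(want([600,110,200]))
```

```text
[639.50323312 150.88586936  10.        ] [552.84228907 130.34368411  10.        ] [595.13756342 -56.22498488  10.        ] 89.06234107205293 191.30279265660388
12.773104964990692
13.335314072728728
head base tool [ 22.          -1.24529458 -47.58377965]
(array([-21. , 172.8, 149.7]), 0)
```

Emit:
{"api": "arm_command", "payload": {"deltas": [[-0.01,0.015,0.038,-0.08],[-0.01,0.015,0.038,-0.08],[-0.01,0.013,0.038,-0.08],[-0.01,0.01,0.038,-0.08],[-0.01,0.007,0.038,-0.08],[-0.01,0.004,0.038,-0.08],[-0.01,0,0.01,-0.05]]}}

```text
t: 6.5
ee_pos: [518.1, 52.8, 237.6]
orientation: [1.027, 1.325, -1.024]
ft_force: [-0.2, 0.6, -0.5]
width: 7.3
```

Run:
```python
from h import *
print(pose()[0],want([536,70,250],np.deg2rad(13)))
```

```text
[518.08224747  52.79322913 237.61477633] (array([-12.4,  21.6, -12.4]), np.float64(0.022))
```

Emit:
{"api": "arm_command", "payload": {"deltas": [[-0.015,0.02,-0.015,0.02],[0,0,0,0],[0,0,0,0],[0,0,0,0]]}}

```text
t: 6.9
ee_pos: [531.8, 69.0, 247.7]
orientation: [1.039, 1.322, -1.048]
ft_force: [0.7, 0.1, -0.3]
width: 7.2
```

Run:
```python
from h import *
c=cal("wrist");np.savez("w4.npz",K=c[0],R=c[1],t=c[2])
cv2.imwrite("pics/w4.png",ctrl.get_image("wrist")[:,:,::-1])
print(pose()[0],pose()[2]["qvel"].round(3),want([536,70,250],np.deg2rad(13)))
```

```text
[531.42397538  68.94157225 247.51849115] [ 0.003 -0.006 -0.001  0.001  0.007  0.006] (array([-2.5,  4.7, -0. ]), np.float64(-0.001))
```

View pics/w4.png

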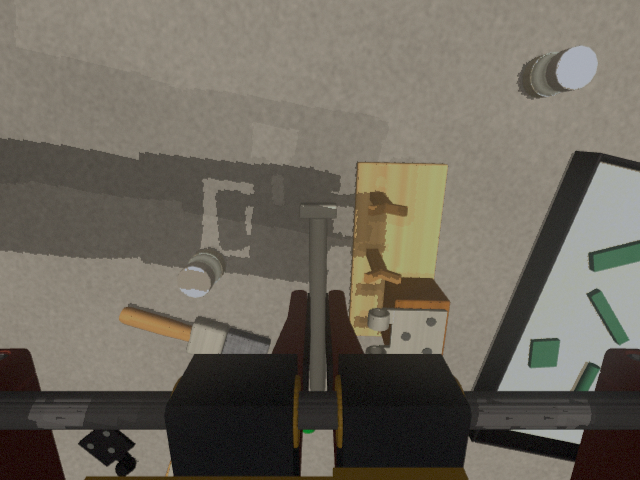

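Run:
```python
import cv2
im=cv2.imread("pics/w4.png");cv2.imwrite("pics/w4c.png",cv2.resize(im[155:275,340:500],None,fx=5,fy=5,interpolation=cv2.INTER_CUBIC))
cv2.imwrite("pics/w4d.png",cv2.resize(im[240:360,340:500],None,fx=5,fy=5,interpolation=cv2.INTER_CUBIC))
```

```text
(no output)
```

View pics/w4c.png

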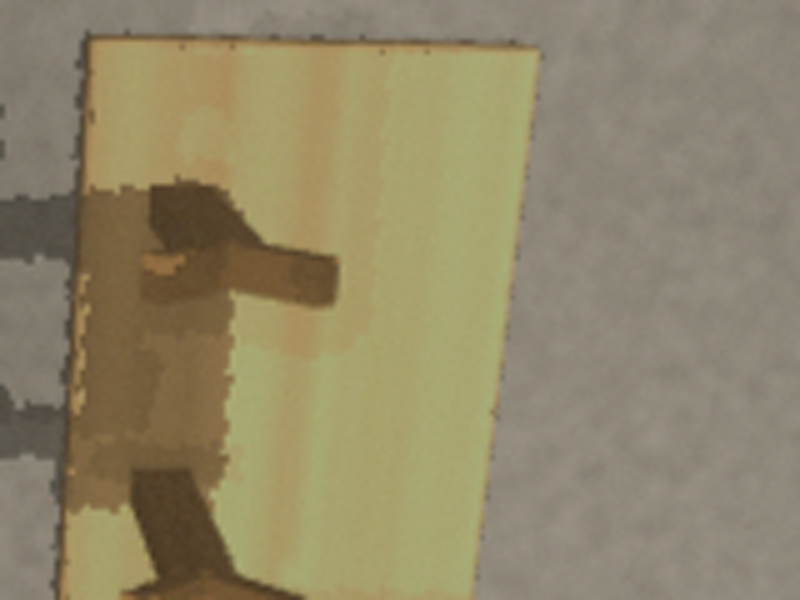

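View pics/w4d.png

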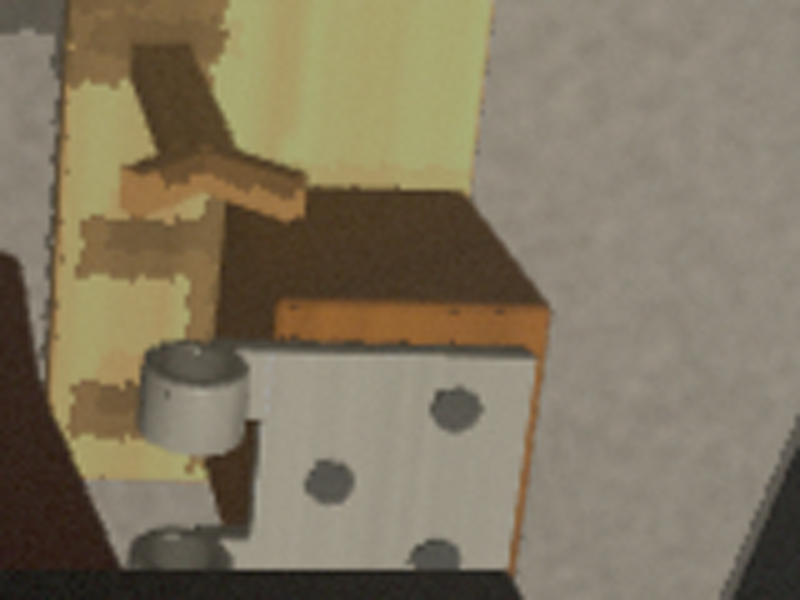

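```bash
cat > fitjig.py <<'E'
from h import *
from scipy.optimize import least_squares
z=np.load("w4.npz");c=(z["K"],z["R"],z["t"])
C=lambda x,y:(340+x/5,155+y/5); D=lambda x,y:(340+x/5,240+y/5)
pts=[((-20,155,10),C(88,38)),((70,155,10),C(540,47)),((68,35,70),D(549,303)),((16,35,70),D(277,300)),((64,27,75),D(537,357)),((68,35,10),D(470,192)),((0,27,80),D(197,362))]
X=np.array([p[0] for p in pts],float);U=np.array([p[1] for p in pts])
def W(q,X): s,k=np.sin(q[2]),np.cos(q[2]);return np.c_[q[0]+k*X[:,0]-s*X[:,1],q[1]+s*X[:,0]+k*X[:,1],X[:,2]]
r=least_squares(lambda q:(proj(c,W(q,X))-U).ravel(),[607,-16,.22],loss="soft_l1")
if __name__=="__main__":
    print(r.x,np.degrees(r.x[2]));print((proj(c,W(r.x,X))-U).round(1))
    print("rest",W(r.x,np.array([[0,92,80.],[0,0,80]])))
E
python3 fitjig.py
```

```text
[ 6.05343192e+02 -1.67605435e+01  2.08510409e-01] 11.946766432937974
[[-0.3 -0.1]
 [ 0.4 -0.2]
 [ 1.4  0.8]
 [-0.1  0.2]
 [ 0.2  0.1]
 [-1.1 -1.3]
 [-0.4  0.1]]
rest [[586.29893424  73.24676863  80.        ]
 [605.34319214 -16.76054352  80.        ]]
```

Run:
```python
from h import *
for i in range(3):
    P,R,o=pose();c=cal("wrist");print((R.T@(-c[1].T@c[2]-P)).round(1))
print(R.round(3));print(want([586.8,70.7,145],np.deg2rad(11.95)))
```

```text
[-137.    -0.8  -85.9]
[-137.    -0.8  -85.9]
[-137.    -0.8  -85.9]
[[-0.015  0.974  0.224]
 [ 0.004  0.224 -0.975]
 [-1.    -0.013 -0.007]]
(array([101.7,  55.7,  11.5]), np.float64(0.017))
```

Emit:
{"api": "arm_command", "payload": {"deltas": [[0.01,0.028,0.006,0.015],[0.02,0.028,0.005,0],[0.035,0,0,0],[0.035,0,0,0],[0,0,0,0],[0,0,0,0]]}}

```text
t: 7.55
ee_pos: [585.2, 71.1, 140.9]
orientation: [1.045, 1.321, -1.061]
ft_force: [0.1, -0.7, 0.2]
width: 6.9
```

Run:
```python
from h import *
c=cal("wrist");np.savez("w5.npz",K=c[0],R=c[1],t=c[2])
im=ctrl.get_image("wrist")[:,:,::-1];cv2.imwrite("pics/w5.png",im)
print(pose()[0],want([586.8,70.7,145],np.deg2rad(11.95)))
```

```text
[584.86320236  71.03610517 141.03404339] (array([-4. ,  1.7,  0.7]), np.float64(0.005))
```

View pics/w5.png

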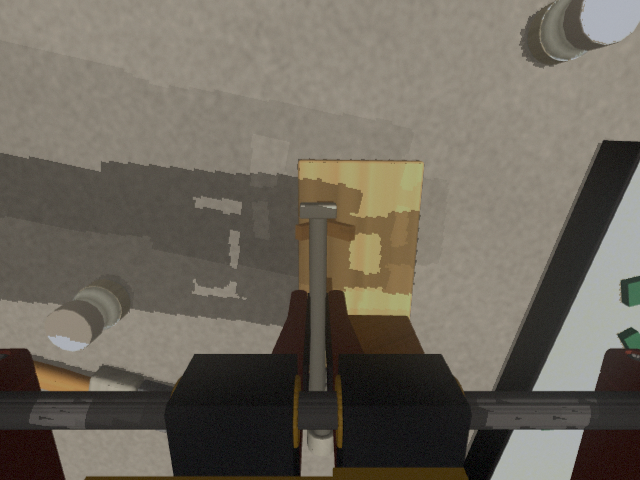

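Run:
```python
from fitjig import *
im=cv2.imread("pics/w5.png");cv2.imwrite("pics/w5c.png",cv2.resize(im[150:320,260:430],None,fx=3.5,fy=3.5,interpolation=cv2.INTER_CUBIC))
z=np.load("w5.npz");c=(z["K"],z["R"],z["t"])
print("pred rest tops",proj(c,W(r.x,np.array([[-16,118,87.],[16,118,87],[-16,126,87],[16,126,87],[-20,155,10],[70,155,10]]))).round(1))
for zz,px in [(119,(318,217)),(119,(318,350))]: 
    p=ray(c,px,zz);s,k=np.sin(r.x[2]),np.cos(r.x[2]);d=p[:2]-r.x[:2];print("pin in jig",k*d[0]+s*d[1],-s*d[0]+k*d[1])
```

```text
pred rest tops [[294.8 241.5]
 [354.1 242.2]
 [294.6 227.1]
 [354.7 227.8]
 [297.  160.6]
 [424.5 161.4]]
pin in jig -3.0078219114983398 138.8890463539836
pin in jig -2.61479258141477 71.66346389672685
```

View pics/w5c.png

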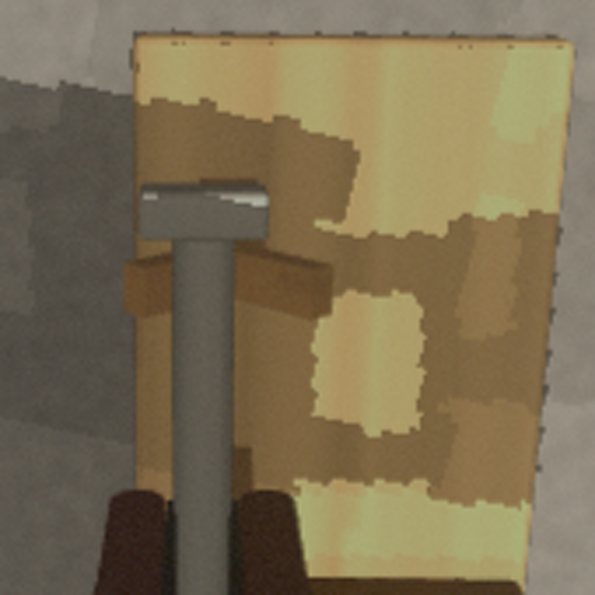

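Emit:
{"api": "arm_command", "payload": {"deltas": [[0,0.003,0.002,0],[0,0,0,0],[0,0,0,0]]}}

```text
t: 7.9
ee_pos: [590.2, 69.8, 145.2]
orientation: [1.047, 1.317, -1.057]
ft_force: [-0.2, -0.2, -0.6]
width: 7.1
```

Run:
```python
from fitjig import *
c=cal("wrist")
im=ctrl.get_image("wrist")[:,:,::-1];cv2.imwrite("pics/w6c.png",cv2.resize(im[150:320,260:430],None,fx=3.5,fy=3.5,interpolation=cv2.INTER_CUBIC))
print(pose()[0],"pred rest tops",proj(c,W(r.x,np.array([[-16,118,87.],[16,118,87],[-16,126,87],[16,126,87]]))).round(1))
for zz,px in [(119,(318,217)),(119,(318,350))]: 
    p=ray(c,px,zz);s,k=np.sin(r.x[2]),np.cos(r.x[2]);d=p[:2]-r.x[:2];print("pin in jig",k*d[0]+s*d[1],-s*d[0]+k*d[1])
```

```text
[590.47309967  69.8459852  145.3476606 ] pred rest tops [[286.2 235.3]
 [344.5 235.8]
 [285.9 221.1]
 [344.9 221.6]]
pin in jig 1.7821388980530308 135.67747000892885
pin in jig 2.209592768796057 66.64525449182372
```

View pics/w6c.png

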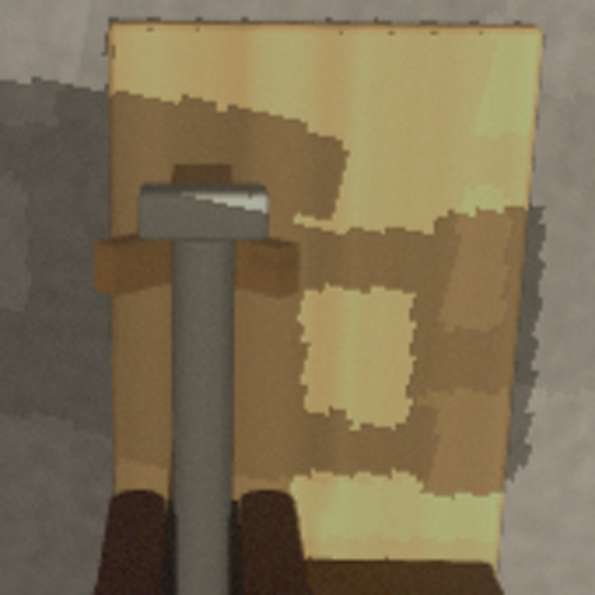

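Emit:
{"api": "arm_command", "payload": {"deltas": [[0.02,-0.002,0,0],[0.012,0,0,0],[0,0,0,0],[0,0,0,0]]}}

```text
t: 8.35
ee_pos: [589.8, 69.7, 115.2]
orientation: [1.05, 1.313, -1.053]
ft_force: [0.1, -1.2, -0.0]
width: 7.3
```

Run:
```python
from fitjig import *
c=cal("wrist")
im=ctrl.get_image("wrist")[:,:,::-1];cv2.imwrite("pics/w7c.png",cv2.resize(im[150:320,260:430],None,fx=3.5,fy=3.5,interpolation=cv2.INTER_CUBIC))
P=pose()[0]
print(P,"pred rest tops",proj(c,W(r.x,np.array([[-16,118,87.],[16,118,87],[-16,126,87],[16,126,87]]))).round(1))
for zz,px in [(P[2]-22,(318,217)),(P[2]-22,(318,350))]: 
    p=ray(c,px,zz);s,k=np.sin(r.x[2]),np.cos(r.x[2]);d=p[:2]-r.x[:2];print("pin in jig",k*d[0]+s*d[1],-s*d[0]+k*d[1])
```

```text
[589.81731416  69.71422036 115.23853828] pred rest tops [[280.7 252.3]
 [348.6 252.9]
 [280.3 236. ]
 [349.1 236.5]]
pin in jig 1.5121632742473743 136.58975544072382
pin in jig 1.925200795208701 69.3257770203096
```

View pics/w7c.png

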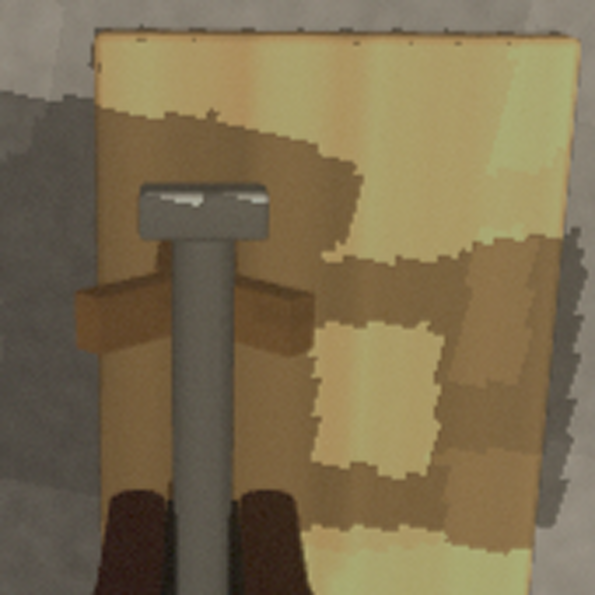

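Emit:
{"api": "arm_command", "payload": {"deltas": [[0.006,-0.0015,0,0],[0.006,0,0,0],[0,0,0,0],[0,0,0,0]]}}

```text
t: 8.8
ee_pos: [588.9, 69.5, 103.4]
orientation: [1.051, 1.312, -1.052]
ft_force: [-0.2, 0.3, -0.5]
width: 6.8
```

Run:
```python
from fitjig import *
im=ctrl.get_image("wrist")[:,:,::-1];cv2.imwrite("pics/w8c.png",cv2.resize(im[150:320,260:430],None,fx=3.5,fy=3.5,interpolation=cv2.INTER_CUBIC))
P,R,o=pose();print(P,o["ft_force"])
```

```text
[588.8964088   69.52569531 103.40687547] [-6.82405683e-02  1.66462946e-01 -2.38733701e-05]
```

View pics/w8c.png

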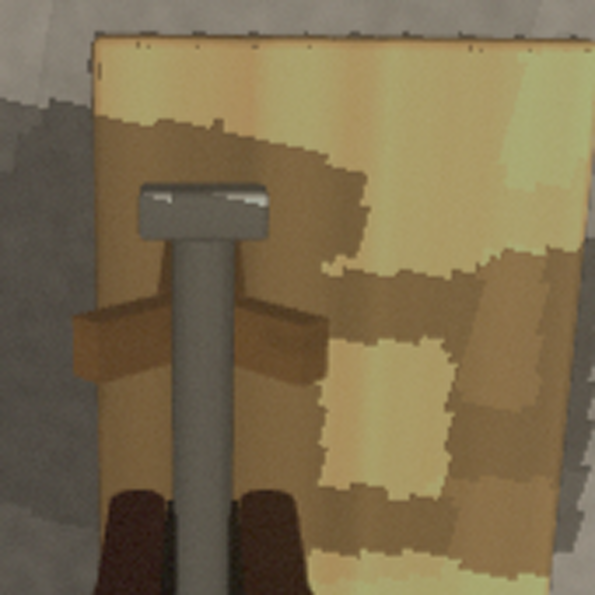

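The pin is centred in the V, 203 against 201 in the crop. Next I lower it the last bit and open slightly.

Emit:
{"api": "arm_command", "payload": {"deltas": [[0.001,0,0,0],[0.001,0,0,0]]}}

```text
t: 9.05
ee_pos: [589.1, 69.5, 102.2]
orientation: [1.051, 1.311, -1.052]
ft_force: [-4.8, -0.1, 11.8]
width: 7.0
```

Emit:
{"api": "arm_command", "payload": {"deltas": [[0,0,0,0],[0,0,0,0],[0,0,0,0],[0,0,0,0]], "hand": 0.035}}

```text
t: 9.45
ee_pos: [589.5, 69.6, 102.7]
orientation: [1.051, 1.31, -1.051]
ft_force: [-0.6, -0.5, 0.3]
width: 33.6
```

Run:
```python
from fitjig import *
im=ctrl.get_image("wrist")[:,:,::-1];cv2.imwrite("pics/w9.png",im)
P,R,o=pose();print(P,o["ft_force"],o["width"])
```

```text
[589.4978317   69.56837519 102.69566025] [-0.78604209 -0.04501963 -0.94968499] 34.74062830998258
```

View pics/w9.png

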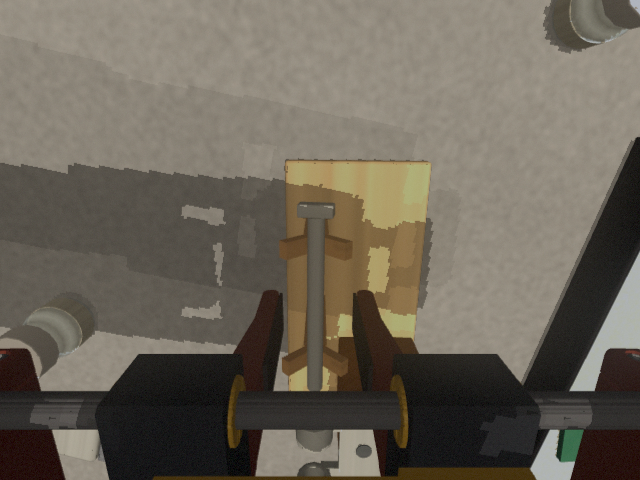

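Emit:
{"api": "arm_command", "payload": {"deltas": [[-0.04,0,0,0],[-0.04,0,0,0],[-0.04,0,0,0],[0,0,0,0]], "hand": 0.0878}}

```text
t: 9.9
ee_pos: [589.3, 69.0, 224.5]
orientation: [1.049, 1.314, -1.054]
ft_force: [0.4, -0.4, 0.2]
width: 63.3
```

Run:
```python
from fitjig import *
c=cal("wrist");np.savez("w10.npz",K=c[0],R=c[1],t=c[2])
im=ctrl.get_image("wrist")[:,:,::-1];cv2.imwrite("pics/w10.png",im)
print(proj(c,W(r.x,np.array([[0,137,80.],[0,47,80]]))))
print(want([480,-270,190],np.deg2rad(-80)))
```

```text
[[318.4114472  179.56757286]
 [317.70244948 289.21516575]]
(array([  32.2, -177. ,  308.3]), np.float64(-1.531))
```

View pics/w10.png

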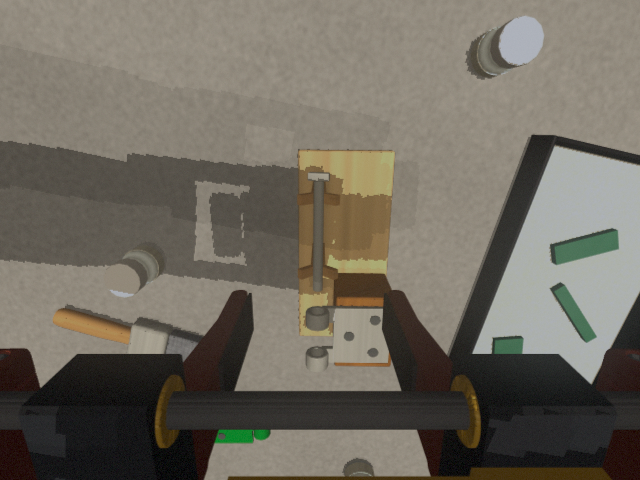

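The pin lies in both rests, head base at (318,181) and tip at (318,291), matching the prediction. Next I go to the leaf.

Emit:
{"api": "arm_command", "payload": {"deltas": [[0.0,-0.025,0.044,0],[0.0,-0.025,0.044,0],[0.005,-0.025,0.044,0],[0.005,-0.025,0.044,0],[0.005,-0.025,0.044,0],[0.005,-0.025,0.044,0],[0.005,-0.025,0.044,0],[0,0,0,0.15],[0,0,0,0.15],[0,0,0,0.15]]}}

```text
t: 10.95
ee_pos: [475.7, -268.1, 184.5]
orientation: [1.37, 1.118, -1.397]
ft_force: [-0.4, -0.1, -0.2]
width: 87.8
```

Emit:
{"api": "arm_command", "payload": {"deltas": [[0,0,0,0.15],[0,0,0,0.15],[0,0,0,0.15],[0,0,0,0.15],[0,0,0,0.15],[0,0,0,0.15],[0,0,0,0.15],[0,0,0,0.12],[0,0,0,0],[0,0,0,0]]}}

```text
t: 11.95
ee_pos: [466.5, -263.8, 169.1]
orientation: [2.095, 0.209, -2.197]
ft_force: [0.3, 0.1, -0.1]
width: 87.9
```

Run:
```python
from h import *
c=cal("wrist");np.savez("w11.npz",K=c[0],R=c[1],t=c[2])
cv2.imwrite("pics/w11.png",ctrl.get_image("wrist")[:,:,::-1])
P,R,o=pose();print(P,R.round(3),o["qpos"].round(3))
```

```text
[ 466.45642042 -263.74042139  169.03563743] [[-0.05   0.165 -0.985]
 [ 0.024 -0.986 -0.166]
 [-0.998 -0.032  0.045]] [-0.534  0.424  1.85  -0.006  0.923  0.874]
```

View pics/w11.png

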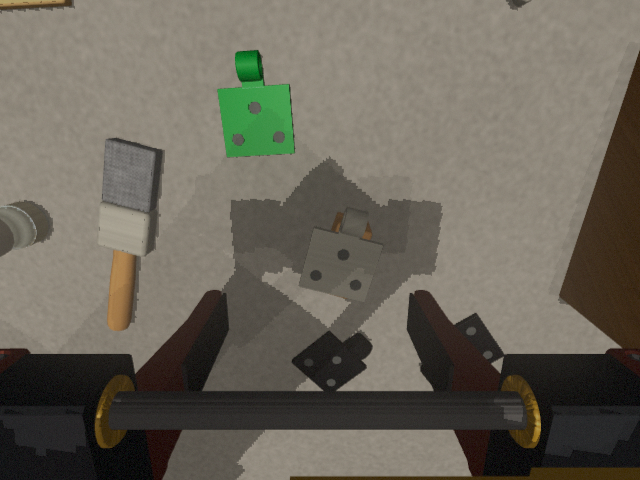

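Run:
```python
import cv2
im=cv2.imread("pics/w11.png");cv2.imwrite("pics/w11c.png",cv2.resize(im[195:315,285:405],None,fx=5,fy=5,interpolation=cv2.INTER_CUBIC))
```

```text
(no output)
```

View pics/w11c.png

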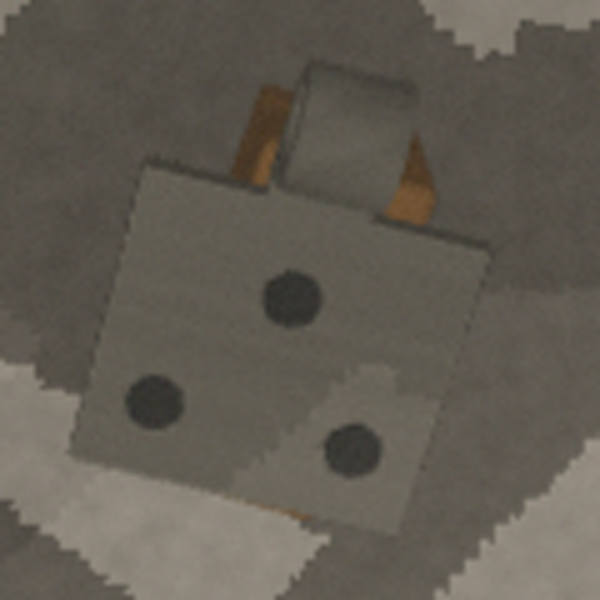

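The grey steel leaf on the wooden riser is confirmed. Its plate corners in the crop are (147,170), (488,256), (70,458) and (398,535).

Run:
```python
from h import *
z=np.load("w11.npz");c=(z["K"],z["R"],z["t"])
f=lambda x,y:ray(c,(285+x/5,195+y/5),40)
A,B,C,D=[f(*p) for p in [(147,170),(488,256),(70,458),(398,535)]]
print(*[round(np.linalg.norm(v),1) for v in (A-B,C-D,A-C,B-D)])
m=(A+B+C+D)/4;x=(A+B-C-D);yw=np.arctan2(x[1],x[0]);y=(A+C-B-D);print(m,np.degrees(yw),np.degrees(np.arctan2(-y[0],y[1])))
x=x/np.linalg.norm(x);g=m+8*x;print("grasp",g);print(want([g[0],g[1],120],yw-np.pi/2))
np.savez("leaf.npz",g=g,yw=yw)
```

```text
52.8 53.7 49.3 48.8
[ 444.9826524  -279.83685724   40.        ] -4.443263588332234 -4.538507051111033
grasp [ 452.9586087  -280.45663222   40.        ]
(array([49.2, 15.8, 13.9]), np.float64(0.244))
```

Emit:
{"api": "arm_command", "payload": {"deltas": [[0.015,0.009,0.007,0.06],[0.015,0.009,0.007,0.06],[0.01,0,0,0.06],[0.01,0,0,0.06],[0,0,0,0],[0,0,0,0]]}}

```text
t: 12.6
ee_pos: [451.9, -282.7, 116.5]
orientation: [-2.12, 0.048, 2.231]
ft_force: [-0.1, 0.4, -0.6]
width: 87.8
```

Run:
```python
from h import *
z=np.load("leaf.npz");g,yw=z["g"],z["yw"]
P,R,o=pose();print(P,R.round(3));print(want([g[0],g[1],43.5],yw-np.pi/2))
c=cal("wrist");np.savez("w12.npz",K=c[0],R=c[1],t=c[2])
cv2.imwrite("pics/w12.png",ctrl.get_image("wrist")[:,:,::-1])
```

```text
[ 451.87762126 -282.69068825  116.50489897] [[-0.05  -0.067 -0.996]
 [ 0.024 -0.998  0.066]
 [-0.998 -0.021  0.052]]
(array([72.9, -0.8, -4.7]), np.float64(0.011))
```

View pics/w12.png

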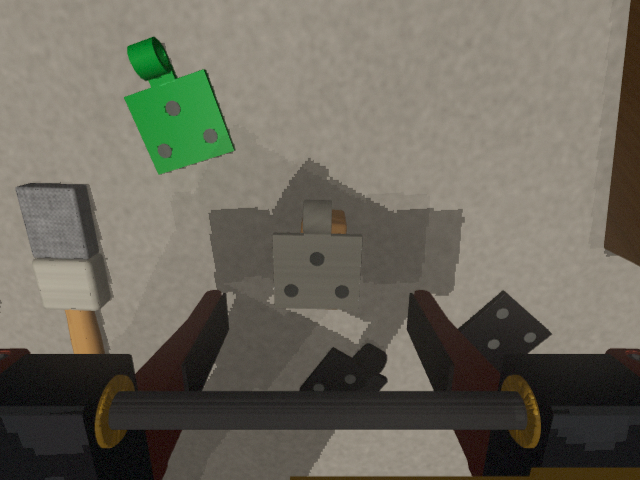

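Emit:
{"api": "arm_command", "payload": {"deltas": [[0.025,0,-0.002,0.005],[0.025,0,-0.002,0],[0.015,0,-0.001,0],[0,0,0,0],[0,0,0,0]]}}

```text
t: 13.15
ee_pos: [456.6, -282.8, 52.9]
orientation: [-2.129, 0.049, 2.228]
ft_force: [0.6, -0.1, -0.1]
width: 88.0
```

Run:
```python
from h import *
z=np.load("leaf.npz");g,yw=z["g"],z["yw"]
P,R,o=pose();print(P,R.round(3));print(want([g[0],g[1],43.5],yw-np.pi/2))
cv2.imwrite("pics/w13.png",ctrl.get_image("wrist")[:,:,::-1])
```

```text
[ 456.58736639 -282.76499186   52.89801226] [[-0.045 -0.065 -0.997]
 [ 0.021 -0.998  0.064]
 [-0.999 -0.018  0.046]]
(array([ 9.6, -1.9,  3.3]), np.float64(0.014))
```

View pics/w13.png

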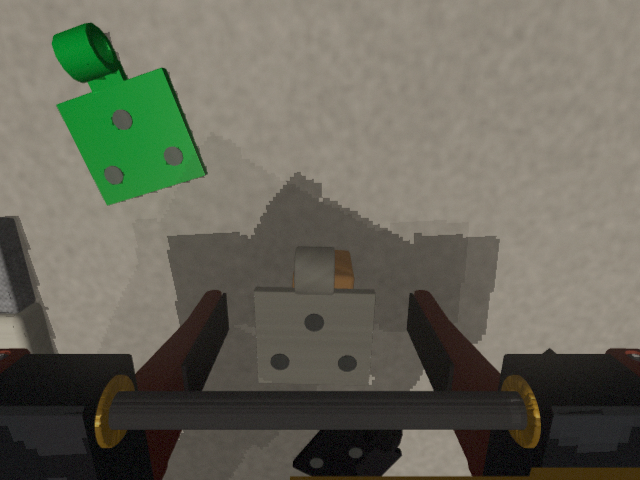

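Emit:
{"api": "arm_command", "payload": {"deltas": [[0.009,-0.001,0.003,0.005],[0,0,0,0],[0,0,0,0]]}}

```text
t: 13.5
ee_pos: [454.0, -282.0, 45.6]
orientation: [-2.131, 0.057, 2.223]
ft_force: [-0.1, -0.7, 0.2]
width: 88.0
```

Run:
```python
from h import *
z=np.load("leaf.npz");g,yw=z["g"],z["yw"]
P,R,o=pose();print(P,R[:,0].round(3));print(want([g[0],g[1],43.5],yw-np.pi/2),o["ft_force"])
```

```text
[ 453.99663923 -282.00763336   45.5839474 ] [-0.042  0.019 -0.999]
(array([ 2.2, -1.4,  1.1]), np.float64(0.008)) [-0.14503641 -0.6591468   0.24978182]
```

Emit:
{"api": "arm_command", "payload": {"deltas": [[0.003,0,0.001,0.005],[0,0,0,0]]}}

```text
t: 13.7
ee_pos: [453.0, -282.1, 43.0]
orientation: [-2.129, 0.063, 2.22]
ft_force: [0.5, -0.1, 0.3]
width: 88.0
```

Emit:
{"api": "arm_command", "payload": {"deltas": [[0,0,0,0],[0,0,0,0],[0,0,0,0],[0,0,0,0],[0,0,0,0],[0,0,0,0],[0,0,0,0]], "hand": 0.03}}

```text
t: 14.4
ee_pos: [453.2, -282.1, 43.2]
orientation: [-2.13, 0.063, 2.22]
ft_force: [-0.3, 0.5, 0.8]
width: 53.5
```

Emit:
{"api": "arm_command", "payload": {"deltas": [[-0.01,0,0,0],[-0.03,0,0,0],[-0.03,0,0,0],[-0.03,0,0,0],[-0.03,0,0,0],[-0.03,0,0,0],[0,0,0,0],[0,0,0,0]]}}

```text
t: 15.2
ee_pos: [458.6, -284.3, 211.4]
orientation: [-2.127, 0.062, 2.221]
ft_force: [0.6, -0.6, -1.2]
width: 53.7
```

Run:
```python
from h import *
P,R,o=pose();print(P,R.round(3),o["width"],o["ft_force"])
c=cal("wrist");np.savez("w14.npz",K=c[0],R=c[1],t=c[2],P=P,Rt=R)
cv2.imwrite("pics/w14.png",ctrl.get_image("wrist")[:,:,::-1])
```

```text
[ 458.60792922 -284.31910774  211.38507093] [[-0.043 -0.075 -0.996]
 [ 0.019 -0.997  0.074]
 [-0.999 -0.016  0.044]] 53.7045677996099 [ 0.60499698 -0.59127225 -1.18431912]
```

View pics/w14.png

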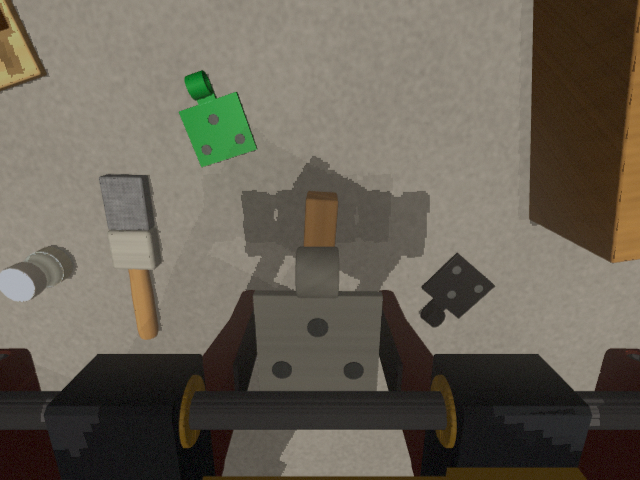

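Emit:
{"api": "arm_command", "payload": {"deltas": [[0,0,0,-0.05],[0,0,0,-0.05],[0,0,0,-0.05],[0,0,0,-0.05],[0,0,0,-0.05],[0,0,0,-0.03],[0,0,0,0]]}}

```text
t: 15.95
ee_pos: [452.8, -280.7, 200.2]
orientation: [2.063, 0.269, -2.182]
ft_force: [0.1, 0.3, -1.4]
width: 53.6
```

Run:
```python
from h import *
P,R,o=pose();print(P,R.round(3));print(want([578,-22,170],np.deg2rad(-78.05)))
```

```text
[ 452.76313686 -280.65880362  200.17608708] [[-0.059  0.213 -0.975]
 [ 0.03  -0.976 -0.215]
 [-0.998 -0.042  0.051]]
(array([  30.5, -224.5, -179.4]), np.float64(0.009))
```

Emit:
{"api": "arm_command", "payload": {"deltas": [[0.001,-0.028,-0.022,0],[0.001,-0.028,-0.022,0],[0.001,-0.028,-0.022,0],[0.001,-0.028,-0.022,0],[0.001,-0.028,-0.022,0],[0.001,-0.028,-0.022,0],[0.001,-0.028,-0.022,0],[0.001,-0.02,-0.02,0],[0,0,0,0],[0,0,0,0]]}}

```text
t: 16.95
ee_pos: [575.2, -22.5, 180.0]
orientation: [2.052, 0.263, -2.21]
ft_force: [0.8, 0.1, -1.2]
width: 53.5
```

Run:
```python
from h import *
P,R,o=pose();print(P,R.round(3));print(want([578,-22,140],np.deg2rad(-78.05)))
```

```text
[575.18889316 -22.45958177 179.9908379 ] [[-0.077  0.201 -0.977]
 [ 0.034 -0.978 -0.204]
 [-0.996 -0.049  0.069]]
(array([39.6,  2.1, -5.6]), np.float64(-0.003))
```

Emit:
{"api": "arm_command", "payload": {"deltas": [[0.02,0.001,-0.003,0],[0.02,0.001,-0.003,0],[0.008,0,0,0],[0,0,0,0],[0,0,0,0]]}}

```text
t: 17.45
ee_pos: [574.9, -25.2, 129.0]
orientation: [2.051, 0.258, -2.217]
ft_force: [0.1, 0.1, -0.4]
width: 53.2
```

Run:
```python
from h import *
P,R,o=pose();print(P,R.round(3),want([578,-22,130],np.deg2rad(-78.05)))
c=cal("wrist");np.savez("w15.npz",K=c[0],R=c[1],t=c[2],P=P,Rt=R)
cv2.imwrite("pics/w15.png",ctrl.get_image("wrist")[:,:,::-1])
for n in ["scene","side"]:
    im=ctrl.get_image(n)[:,:,::-1];x,y={"scene":(363,250),"side":(285,235)}[n]
    cv2.imwrite(f"pics/s15_{n}.png",cv2.resize(im[y-50:y+50,x-66:x+66],None,fx=6,fy=6,interpolation=cv2.INTER_CUBIC))
```

```text
[574.89065708 -25.15313225 129.03332541] [[-0.081  0.195 -0.977]
 [ 0.034 -0.979 -0.199]
 [-0.996 -0.049  0.073]] (array([-1.1, -2.5, -3.6]), np.float64(-0.008))
```

View pics/w15.png

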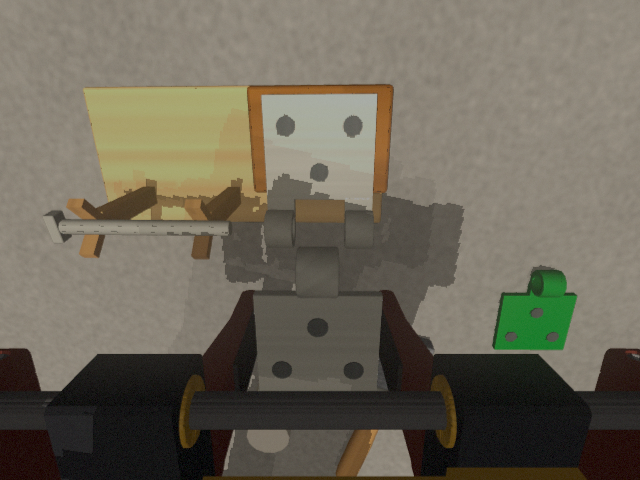

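View pics/s15_scene.png

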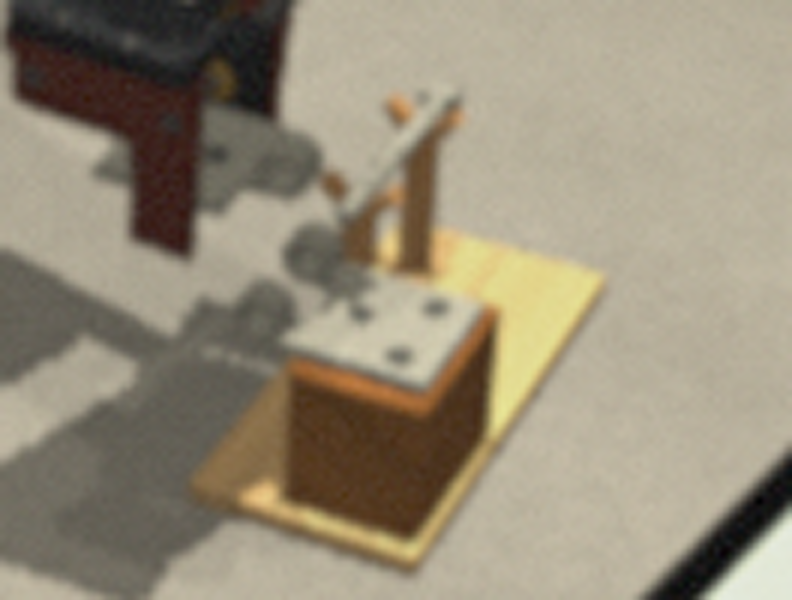

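View pics/s15_side.png

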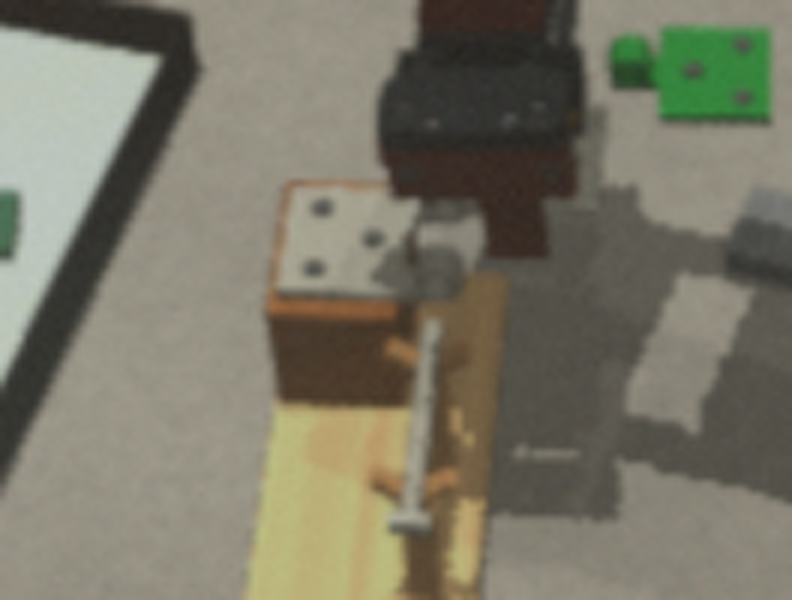

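Run:
```python
import cv2
im=cv2.imread("pics/w15.png");cv2.imwrite("pics/w15c.png",cv2.resize(im[75:225,230:410],None,fx=4.4,fy=4,interpolation=cv2.INTER_CUBIC))
cv2.imwrite("pics/w15d.png",cv2.resize(im[190:310,230:400],None,fx=4.7,fy=5,interpolation=cv2.INTER_CUBIC))
```

```text
(no output)
```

View pics/w15c.png

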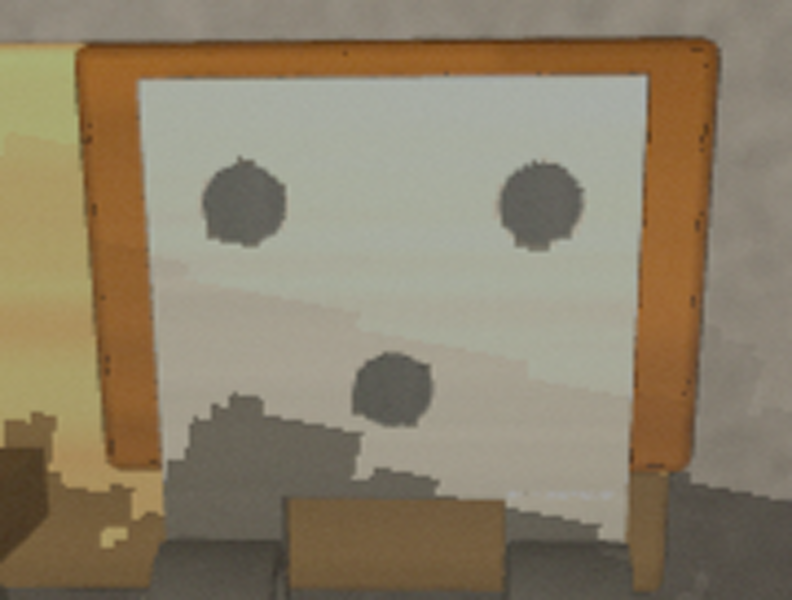

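View pics/w15d.png

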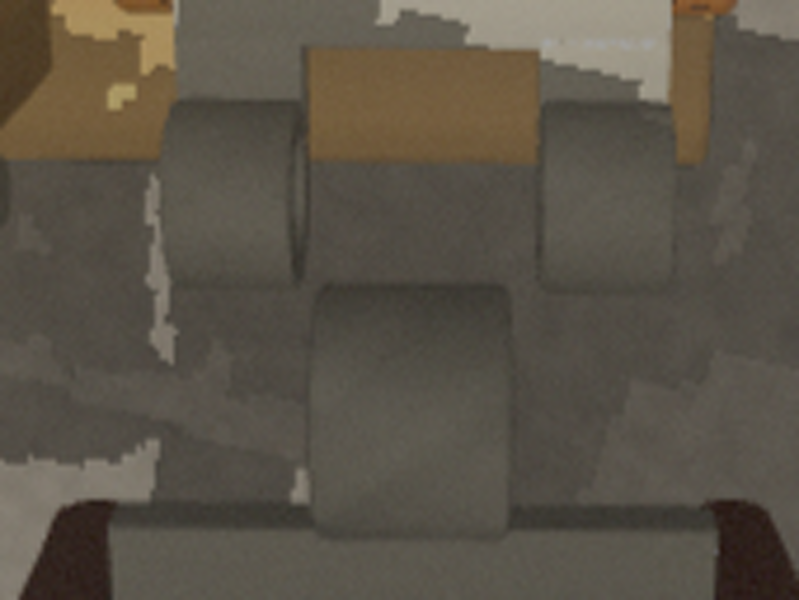

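```bash
cat > fit2.py <<'E'
from fitjig import W
from h import *
from scipy.optimize import least_squares
def sil(c,ctrW,axW,rad=10.):
    # rows extents of cylinder cross-section circle centred ctrW, axis axW
    a=axW/np.linalg.norm(axW);u=np.cross(a,[0,0,1]);u/=np.linalg.norm(u);v=np.cross(a,u)
    th=np.linspace(0,2*np.pi,721);p=proj(c,ctrW+rad*(np.outer(np.cos(th),u)+np.outer(np.sin(th),v)))
    return p[:,1].min(),p[:,1].max()
def jigres(q,c,pts,cols,rows):
    q4=list(q)+[0]*(4-len(q));off=np.array([0,0,q4[3]])
    X=np.array([p[0] for p in pts],float);U=np.array([p[1] for p in pts])
    r=[(proj(c,W(q4,X)+off)-U).ravel()]
    for Xp,u in cols: r.append([proj(c,W(q4,np.array([Xp],float))+off)[0,0]-u])
    ax=np.array([-np.sin(q4[2]),np.cos(q4[2]),0])
    for y,a,b in rows:
        s=sil(c,W(q4,np.array([[0,y,80.]]))[0]+off,ax)
        if a is not None:r.append([s[0]-a])
        if b is not None:r.append([s[1]-b])
    return np.concatenate(r)
E
cat > run15.py <<'E'
from fit2 import *
z=np.load("w15.npz");c=(z["K"],z["R"],z["t"]);P,Rt=z["P"],z["Rt"]
Cc=lambda x,y:(230+x/4.4,75+y/4);D=lambda x,y:(230+x/4.7,190+y/5)
pts=[((64,27,75),Cc(138,80)),((64,-27,75),Cc(648,76)),((68,35,70),Cc(76,45)),((68,-35,70),Cc(718,40))]
cols=[((0,-13,90),D(540,0)[0]),((0,-27,90),D(673,0)[0]),((0,13,90),D(296,0)[0]),((0,27,90),D(162,0)[0])]
rows=[(-20,D(0,102)[1],D(0,292)[1]),(20,D(0,100)[1],D(0,288)[1])]
for q0 in ([605,-17,.21],[605,-17,.21,0.]):
    r=least_squares(jigres,q0,args=(c,pts,cols,rows),loss="soft_l1");print(r.x.round(3),np.degrees(r.x[2]).round(2),jigres(r.x,c,pts,cols,rows).round(1))
# leaf: holes in leaf frame from w11
z=np.load("w11.npz");c1=(z["K"],z["R"],z["t"]);f=lambda x,y:ray(c1,(285+x/5,195+y/5),40)
A,B,Cq,Dq=[f(*p) for p in [(147,170),(488,256),(70,458),(398,535)]];m=(A+B+Cq+Dq)/4;yw=np.radians(-4.5)
H=[]
for p in [(292,299),(155,402),(353,450)]:
    d=f(*p)-m;H.append([np.cos(yw)*d[0]+np.sin(yw)*d[1],-np.sin(yw)*d[0]+np.cos(yw)*d[1],5])
print("holes",np.round(H,1))
E
python3 run15.py
```

```text
[ 6.04451e+02 -1.66590e+01  2.05000e-01] 11.76 [-0.4  0.1  0.7  0.  -1.6 -0.   1.5 -0.4  0.3  1.  -1.  -0.8 -0.3  0.9
 -0.4  0.9]
[ 6.04284e+02 -1.66260e+01  2.05000e-01 -1.66200e+00] 11.77 [ 0.1  0.5  0.2  0.4 -1.   0.4  0.8  0.1  0.1  0.5 -0.7 -0.3 -1.  -0.
 -1.  -0. ]
holes [[ 10.3   0.2   5. ]
 [-11.8  16.2   5. ]
 [-11.8 -15.8   5. ]]
```

```bash
cat > leaffit.py <<'E'
from fit2 import *
# leaf pose param: position of leaf origin(world) + rotvec perturbation about nominal
def leafW(p,R0,X): 
    Rl=Rn.from_rotvec(p[3:]).as_matrix()@R0;return p[:3]+np.atleast_2d(X)@Rl.T,Rl
def leafres(p,c,R0,pts,cols,top,p0,w):
    X=np.array([q[0] for q in pts],float);U=np.array([q[1] for q in pts])
    Y,Rl=leafW(p,R0,X);r=[(proj(c,Y)-U).ravel()]
    for Xp,u in cols: r.append([proj(c,leafW(p,R0,Xp)[0])[0,0]-u])
    if top is not None:
        s=sil(c,leafW(p,R0,[38,0,10])[0][0],Rl[:,1]);r.append([s[0]-top])
    r.append((p-p0)*w)
    return np.concatenate(r)
def fitleaf(c,P,Rt,pts,cols,top,yaw,w=np.array([.3,.3,.5,20,20,20])):
    R0=Rn.from_euler("z",yaw).as_matrix()
    bore=P+Rt@np.array([-3.2,0,-29.7]);p0=np.r_[bore-R0@np.array([38,0,10]),0,0,0]
    r=least_squares(leafres,p0,args=(c,R0,pts,cols,top,p0,w))
    b=leafW(r.x,R0,[38,0,10])[0][0];Rl=leafW(r.x,R0,[0,0,0])[1]
    return b,Rl,bore,r
E
cat >> run15.py <<'E'
from leaffit import *
H=[(10,0,5),(-12,16,5),(-12,-16,5)]
lp=[((25,27,5),D(110,527)),((25,-27,5),D(716,527)),(H[0],(317,327)),(H[1],(282,370)),(H[2],(354,370))]
lc=[((38,8,20),D(312,0)[0]),((38,-8,20),D(511,0)[0])]
for w in (np.array([.3,.3,.5,20,20,20]),np.array([.01,.01,.01,5,5,5])):
    b,Rl,b0,rr=fitleaf(c,P,Rt,lp,lc,D(0,285)[1],np.arctan2(-Rt[1,2],-Rt[0,2]),w)
    print("bore",b.round(1),"robot pred",b0.round(1),"leaf x",Rl[:,0].round(3),"z",Rl[:,2].round(3),rr.fun.round(1))
    d=b-np.array([604.4,-16.65,80]);s,k=np.sin(.206),np.cos(.206);print("bore in jig_bore",k*d[0]+s*d[1],-s*d[0]+k*d[1],d[2])
E
python3 run15.py | tail -4
```

```text
bore in jig_bore -0.8137011996897399 -1.3890940039469735 48.042025553970916
bore [603.7 -18.2 127.5] robot pred [604.2 -19.4 130.1] leaf x [ 0.978  0.2   -0.058] z [ 0.066 -0.033  0.997] [-0.1  0.4 -0.2  0.4  0.7  0.1  0.4 -0.1 -0.7 -0.1 -0.5  0.4 -0.7 -0.
  0.  -0.   0.2  0.3 -0. ]
bore in jig_bore -0.9974457562167502 -1.3644365052658094 47.478898109499795
```

Run:
```python
from h import *
P,R,o=pose();print(P)
for dz in(-32,-49.5):print((R.T@np.array([.7,1.6,dz])).round(1))
```

```text
[575.53292061 -24.84472833 129.67074966]
[31.9  0.1 -3.3]
[49.3  1.  -4.5]
```

Emit:
{"api": "arm_command", "payload": {"deltas": [[0.012,0,-0.001,0],[0.012,0,-0.001,0],[0.006,0,-0.001,0],[0,0,0,0],[0,0,0,0]]}}

```text
t: 18.1
ee_pos: [576.8, -23.0, 97.9]
orientation: [2.054, 0.258, -2.213]
ft_force: [-0.2, 0.1, -1.4]
width: 53.7
```

Run:
```python
from h import *
P,R,o=pose();print(P,R.round(3),o["ft_force"])
c=cal("wrist");np.savez("w16.npz",K=c[0],R=c[1],t=c[2],P=P,Rt=R)
im=ctrl.get_image("wrist")[:,:,::-1];cv2.imwrite("pics/w16.png",im)
cv2.imwrite("pics/w16d.png",cv2.resize(im[190:310,230:400],None,fx=4.7,fy=5,interpolation=cv2.INTER_CUBIC))
```

```text
[576.76346093 -23.04942227  97.85125574] [[-0.078  0.196 -0.978]
 [ 0.034 -0.979 -0.199]
 [-0.996 -0.048  0.069]] [-0.18211017  0.074309   -1.38927043]
```

View pics/w16.png

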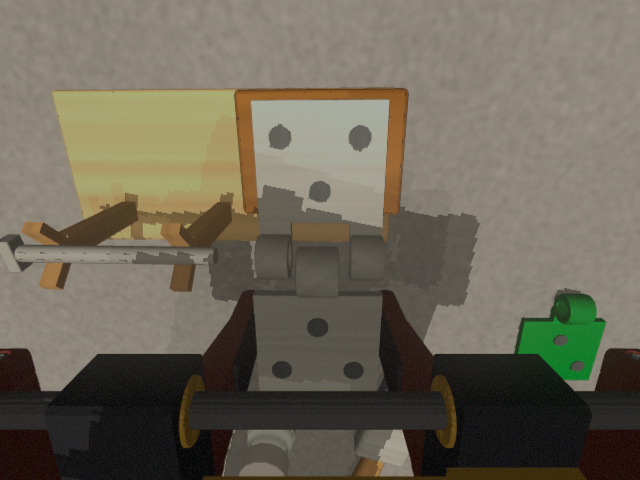

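View pics/w16d.png

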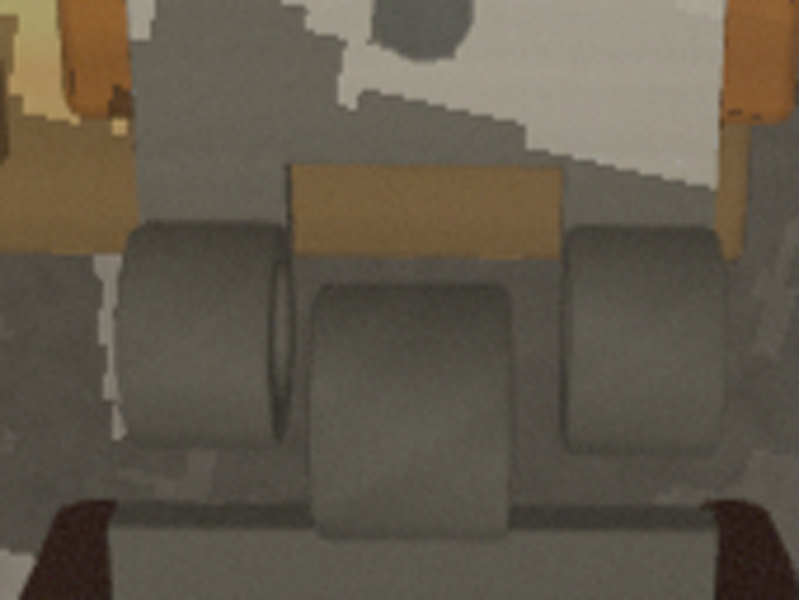

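```bash
cat > run16.py <<'E'
from leaffit import *
z=np.load("w16.npz");c=(z["K"],z["R"],z["t"]);P,Rt=z["P"],z["Rt"]
D=lambda x,y:(230+x/4.7,190+y/5)
pts=[((64,27,75),(249.5,100.5)),((64,-27,75),(389,99.5))]
cols=[((0,-13,90),D(563,0)[0]),((0,-27,90),D(722,0)[0]),((0,13,90),D(277,0)[0]),((0,27,90),D(118,0)[0])]
rows=[(-20,D(0,227)[1],D(0,452)[1]),(20,D(0,222)[1],D(0,446)[1])]
r=least_squares(jigres,[605,-17,.21,0.],args=(c,pts,cols,rows),loss="soft_l1");q=r.x;print(q.round(3),np.degrees(q[2]).round(2),jigres(q,c,pts,cols,rows).round(1))
H=[(10,0,5),(-12,16,5),(-12,-16,5)]
lp=[((25,27,5),D(110,527)),((25,-27,5),D(716,527)),(H[0],(317,327)),(H[1],(282,370)),(H[2],(354,370))]
lc=[((38,8,20),D(312,0)[0]),((38,-8,20),D(511,0)[0])]
for w in (np.array([.3,.3,.5,20,20,20]),np.array([.01,.01,.01,5,5,5])):
    b,Rl,b0,rr=fitleaf(c,P,Rt,lp,lc,D(0,285)[1],np.arctan2(-Rt[1,2],-Rt[0,2]),w)
    print("bore",b.round(1),"robot pred",b0.round(1),"leaf x",Rl[:,0].round(3),"z",Rl[:,2].round(3))
    d=b-np.array([q[0],q[1],80+q[3]]);s,k=np.sin(q[2]),np.cos(q[2]);v=np.array([k*d[0]+s*d[1],-s*d[0]+k*d[1],d[2]]);print("bore in jig_bore",v.round(1),"tool move",(Rt.T@np.array([-k*v[0]+s*v[1],-s*v[0]-k*v[1],-v[2]])).round(1))
E
python3 run16.py
```

```text
[ 6.04436e+02 -1.64320e+01  2.09000e-01 -8.57000e-01] 11.98 [ 0.4  0.8 -0.   0.1  0.4  0.8 -1.3 -0.8 -0.8  0.  -0.3  0.2]
bore [605.7 -16.   97. ] robot pred [606.  -17.2  99. ] leaf x [ 0.979  0.2   -0.046] z [ 0.053 -0.031  0.998]
bore in jig_bore [ 1.4  0.1 17.8] tool move [17.8  1.   0.1]
bore [605.6 -16.1  96.4] robot pred [606.  -17.2  99. ] leaf x [ 0.978  0.2   -0.054] z [ 0.062 -0.033  0.998]
bore in jig_bore [ 1.2  0.1 17.2] tool move [17.3  1.  -0. ]
```

Emit:
{"api": "arm_command", "payload": {"deltas": [[0.009,0.001,0,0],[0.007,0,0,0],[0,0,0,0],[0,0,0,0]]}}

```text
t: 18.55
ee_pos: [575.9, -23.5, 80.8]
orientation: [2.055, 0.258, -2.212]
ft_force: [-0.4, 0.2, -1.2]
width: 53.7
```

Run:
```python
from h import *
P,R,o=pose();print(P,R.round(3),o["ft_force"])
c=cal("wrist");np.savez("w17.npz",K=c[0],R=c[1],t=c[2],P=P,Rt=R)
im=ctrl.get_image("wrist")[:,:,::-1];cv2.imwrite("pics/w17.png",im)
cv2.imwrite("pics/w17d.png",cv2.resize(im[190:310,230:400],None,fx=4.7,fy=5,interpolation=cv2.INTER_CUBIC))
for n in ["scene","side"]:
    im=ctrl.get_image(n)[:,:,::-1];x,y={"scene":(363,250),"side":(285,235)}[n]
    cv2.imwrite(f"pics/s17_{n}.png",cv2.resize(im[y-50:y+50,x-66:x+66],None,fx=6,fy=6,interpolation=cv2.INTER_CUBIC))
```

```text
[575.8763744  -23.50374644  80.80507778] [[-0.077  0.196 -0.978]
 [ 0.034 -0.979 -0.199]
 [-0.996 -0.048  0.069]] [-0.41410034  0.15686181 -1.20606416]
```

View pics/w17d.png

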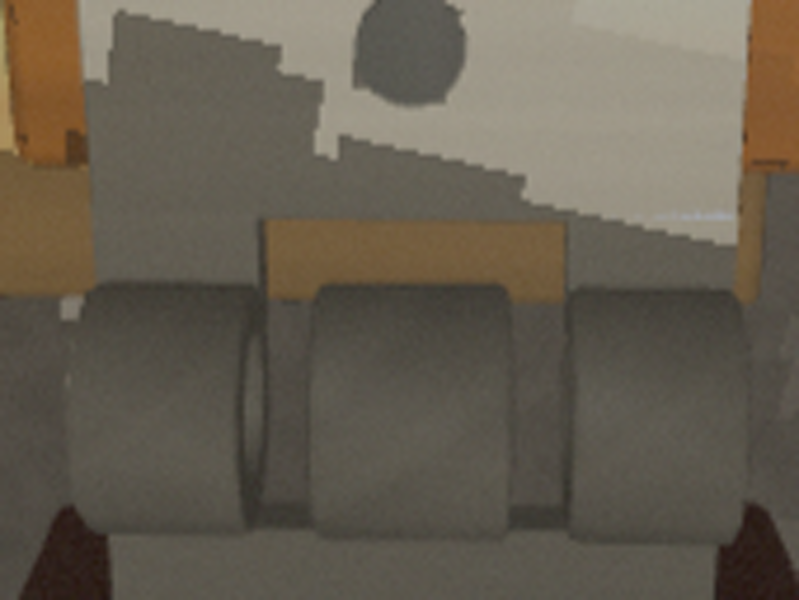

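View pics/w17.png

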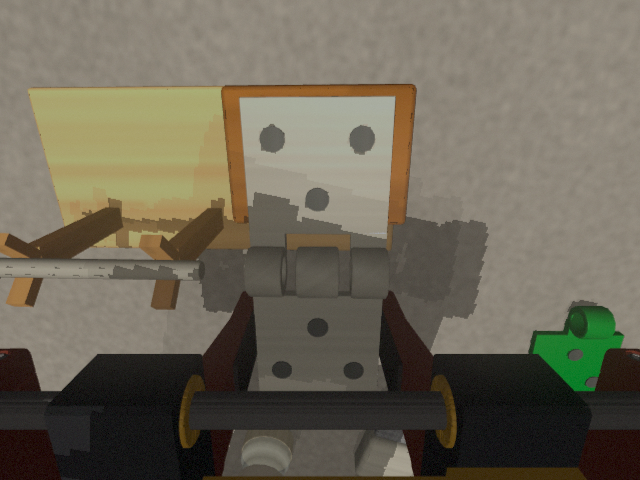

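View pics/s17_scene.png

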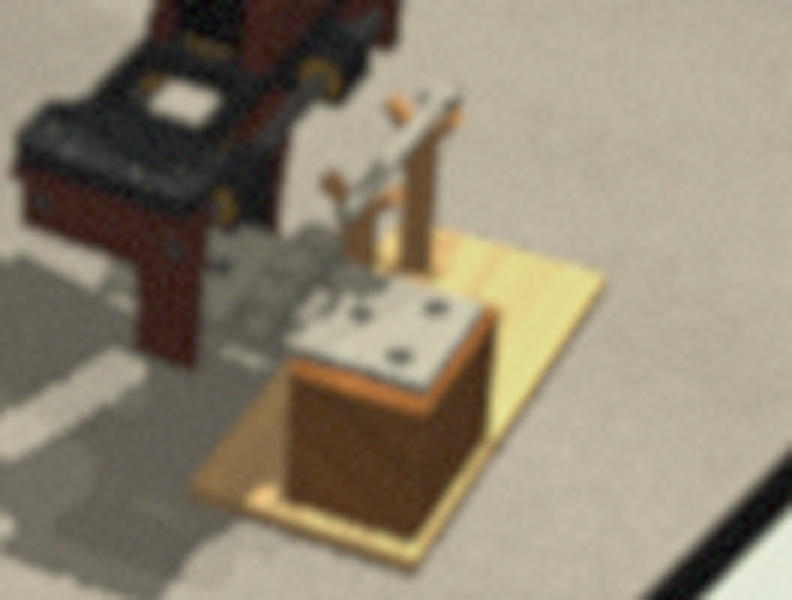

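```bash
sed -e 's/w16.npz/w17.npz/' -e 's/^pts=.*/pts=[((64,27,75),(239.5,98)),((64,-27,75),(395.5,96.5))]/' -e 's/^cols=.*/cols=[((0,-13,90),D(570,0)[0]),((0,-27,90),D(745,0)[0]),((0,13,90),D(246,0)[0]),((0,27,90),D(69,0)[0])]/' -e 's/^rows=.*/rows=[(-20,D(0,289)[1],D(0,543)[1]),(20,D(0,284)[1],D(0,533)[1])]/' run16.py > run17.py; python3 run17.py
```

```text
[ 6.04407e+02 -1.65790e+01  2.06000e-01 -8.12000e-01] 11.81 [-0.3  0.5  0.4  0.6  0.2  1.2 -0.9 -0.4 -0.5 -0.3 -0.5  0.1]
bore [604.9 -16.5  79.9] robot pred [605.2 -17.7  82. ] leaf x [ 0.979  0.2   -0.046] z [ 0.053 -0.031  0.998]
bore in jig_bore [ 0.4 -0.   0.7] tool move [0.8 0.  0.4]
bore [604.7 -16.5  79.4] robot pred [605.2 -17.7  82. ] leaf x [ 0.978  0.201 -0.054] z [ 0.061 -0.033  0.998]
bore in jig_bore [ 0.3 -0.   0.2] tool move [ 0.2 -0.   0.2]
```

View pics/s17_side.png

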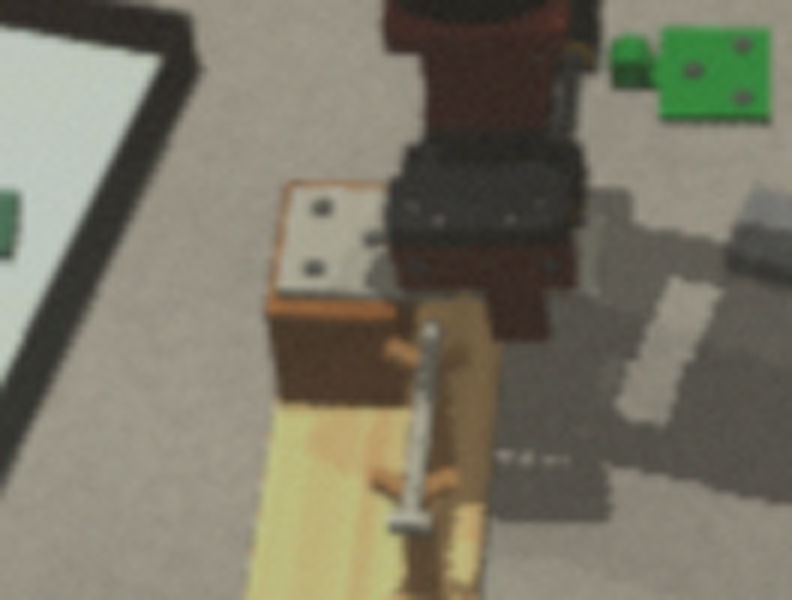

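Emit:
{"api": "arm_command", "payload": {"deltas": [[0.001,0,0,0],[0,0,0,0],[0,0,0,0],[0,0,0,0]]}}

```text
t: 19.1
ee_pos: [576.4, -23.5, 80.7]
orientation: [2.057, 0.257, -2.21]
ft_force: [-0.0, -0.6, -1.3]
width: 53.6
```

Run:
```python
from h import *
P,R,o=pose();print(P,R.round(3),o["ft_force"],o["qvel"].round(4),o["width"])
c=cal("wrist");np.savez("w18.npz",K=c[0],R=c[1],t=c[2],P=P,Rt=R)
im=ctrl.get_image("wrist")[:,:,::-1];cv2.imwrite("pics/w18.png",im)
cv2.imwrite("pics/w18d.png",cv2.resize(im[190:310,230:400],None,fx=4.7,fy=5,interpolation=cv2.INTER_CUBIC))
print(ctrl.get_obs()["ee_pos"])
```

```text
[576.41780743 -23.50903593  80.74663881] [[-0.075  0.196 -0.978]
 [ 0.034 -0.979 -0.199]
 [-0.997 -0.048  0.067]] [-0.0489762  -0.56857815 -1.29524436] [ 0.0008 -0.0021 -0.0021  0.     -0.0006 -0.0015] 53.63892859870234
[576.48467681 -23.51192168  80.7991532 ]
```

View pics/w18d.png

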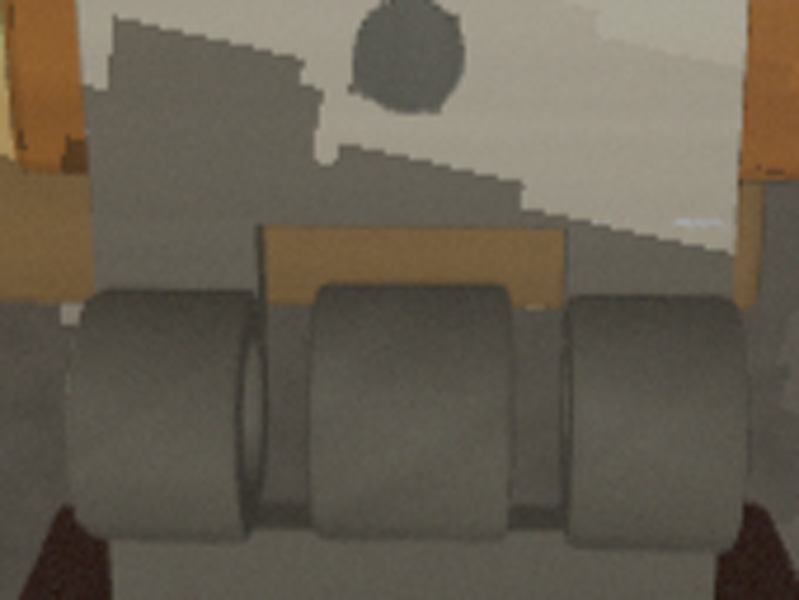

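Emit:
{"api": "arm_command", "payload": {"deltas": [[0.0015,0,0.001,0],[0.0005,0,0,0],[0,0,0,0],[0,0,0,0]]}}

```text
t: 19.55
ee_pos: [575.2, -23.7, 78.7]
orientation: [2.057, 0.257, -2.21]
ft_force: [-0.5, -0.4, -1.1]
width: 53.9
```

Run:
```python
from h import *
P,R,o=pose();print(P,R.round(3),o["ft_force"],o["qvel"].round(4),o["width"])
c=cal("wrist");np.savez("w19.npz",K=c[0],R=c[1],t=c[2],P=P,Rt=R)
im=ctrl.get_image("wrist")[:,:,::-1];cv2.imwrite("pics/w19.png",im)
cv2.imwrite("pics/w19d.png",cv2.resize(im[190:310,230:400],None,fx=4.7,fy=5,interpolation=cv2.INTER_CUBIC))
for i in range(4): ctrl.get_image("side");print(ctrl.get_obs()["ee_pos"])
```

```text
[575.17748931 -23.65274559  78.6862123 ] [[-0.075  0.196 -0.978]
 [ 0.034 -0.979 -0.199]
 [-0.997 -0.048  0.067]] [-0.45141855 -0.39237036 -1.09215734] [ 0.0002 -0.0002 -0.0007 -0.0009  0.0003 -0.0024] 53.89328512713965
[575.2366155  -23.65410189  78.71834471]
[575.26699078 -23.66130654  78.75290795]
[575.25765878 -23.65418305  78.76109693]
[575.25099981 -23.65510918  78.78586601]
```

View pics/w19d.png

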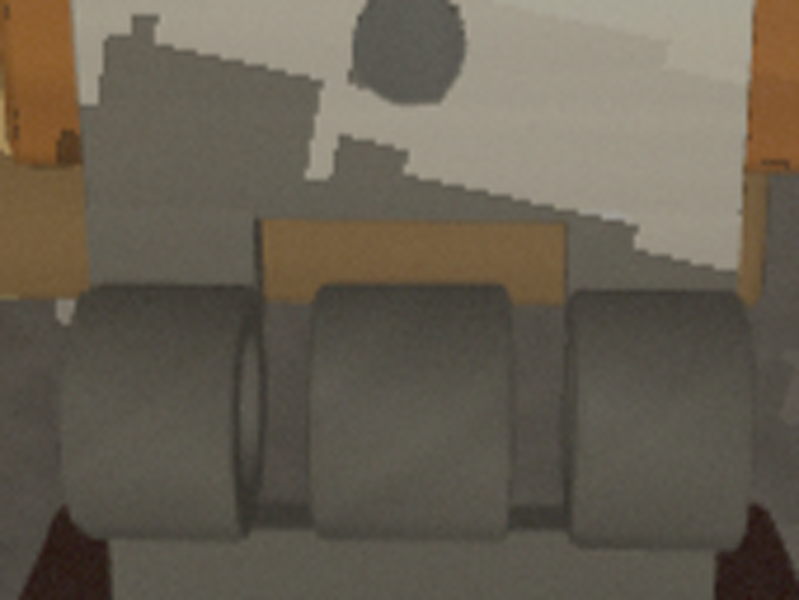

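View pics/w19.png

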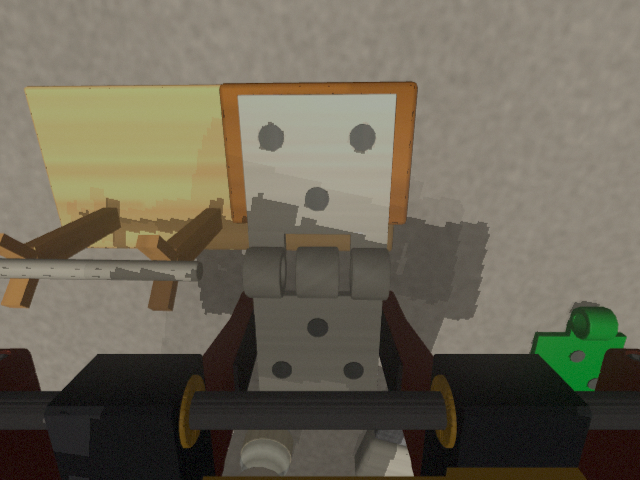

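```bash
sed -e 's/w16.npz/w19.npz/' -e 's/^pts=.*/pts=[((64,27,75),(238,95.5)),((64,-27,75),(395.5,94))]/' -e 's/^cols=.*/cols=[((0,-13,90),D(571,0)[0]),((0,-27,90),D(750,0)[0]),((0,13,90),D(240,0)[0]),((0,27,90),D(62,0)[0])]/' -e 's/^rows=.*/rows=[(-20,D(0,291)[1],D(0,548)[1]),(20,D(0,285)[1],D(0,537)[1])]/' run16.py > run19.py; python3 run19.py
python3 - <<'E'
import cv2
im=cv2.imread("pics/w19.png");cv2.imwrite("pics/w19e.png",cv2.resize(im[235:310,235:400],None,fx=4.8,fy=4.8,interpolation=cv2.INTER_CUBIC))
E
```

```text
[ 6.04446e+02 -1.65180e+01  2.07000e-01 -8.88000e-01] 11.85 [-0.6  0.8  1.   0.7  0.1  0.8 -0.6 -0.4 -0.8 -0.4 -0.6  0.2]
bore [604.2 -16.7  77.9] robot pred [604.5 -17.8  79.9] leaf x [ 0.979  0.2   -0.044] z [ 0.051 -0.031  0.998]
bore in jig_bore [-0.3 -0.1 -1.2] tool move [-1.2 -0.2 -0.2]
bore [604.  -16.7  77.3] robot pred [604.5 -17.8  79.9] leaf x [ 0.978  0.201 -0.052] z [ 0.06  -0.032  0.998]
bore in jig_bore [-0.5 -0.1 -1.8] tool move [-1.8 -0.2 -0.4]
```

View pics/w19e.png

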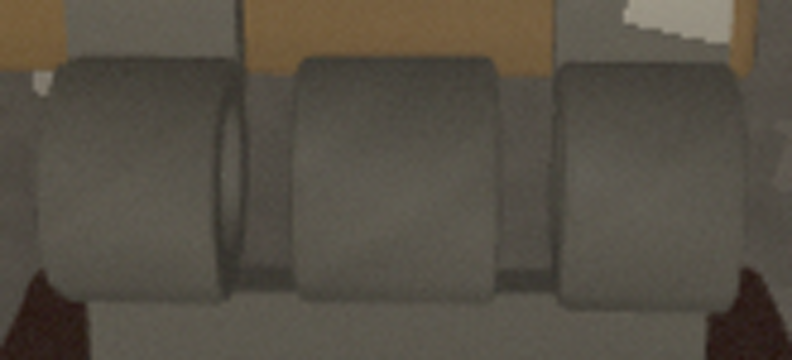

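Emit:
{"api": "arm_command", "payload": {"deltas": [[-0.0007,0,0,0],[0,0,0,0],[0,0,0,0],[0,0,0,0],[0,0,0,0]]}}

```text
t: 20.3
ee_pos: [575.4, -23.7, 79.6]
orientation: [2.057, 0.257, -2.209]
ft_force: [0.1, -0.1, -1.9]
width: 53.3
```

Run:
```python
from h import *
P,R,o=pose();print(P,R.round(3),o["ft_force"],o["qvel"].round(4),o["width"])
c=cal("wrist");np.savez("w20.npz",K=c[0],R=c[1],t=c[2],P=P,Rt=R)
im=ctrl.get_image("wrist")[:,:,::-1];cv2.imwrite("pics/w20.png",im)
cv2.imwrite("pics/w20d.png",cv2.resize(im[190:310,230:400],None,fx=4.7,fy=5,interpolation=cv2.INTER_CUBIC))
cv2.imwrite("pics/f_side.png",ctrl.get_image("side")[:,:,::-1])
for i in range(4): ctrl.get_image("side");print(ctrl.get_obs()["ee_pos"])
```

```text
[575.41916255 -23.67492308  79.61372589] [[-0.075  0.196 -0.978]
 [ 0.034 -0.979 -0.199]
 [-0.997 -0.048  0.067]] [ 0.07665332 -0.08932705 -1.9266356 ] [ 0.0007  0.0006  0.0001  0.0007 -0.0013  0.0012] 53.30198726055757
[575.41396112 -23.69582782  79.60905465]
[575.41712262 -23.67445502  79.61245793]
[575.41178017 -23.69279656  79.62674528]
[575.36122535 -23.71416711  79.58270566]
```

View pics/w20d.png

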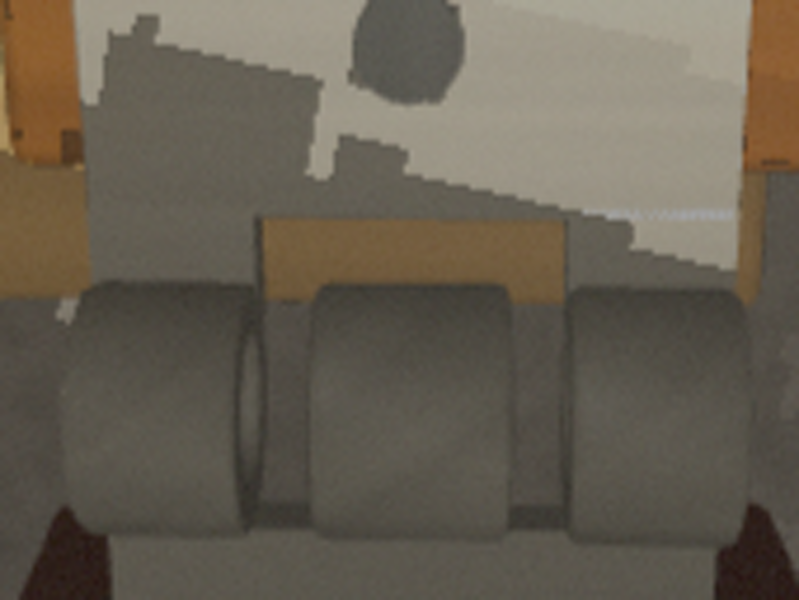

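View pics/f_side.png

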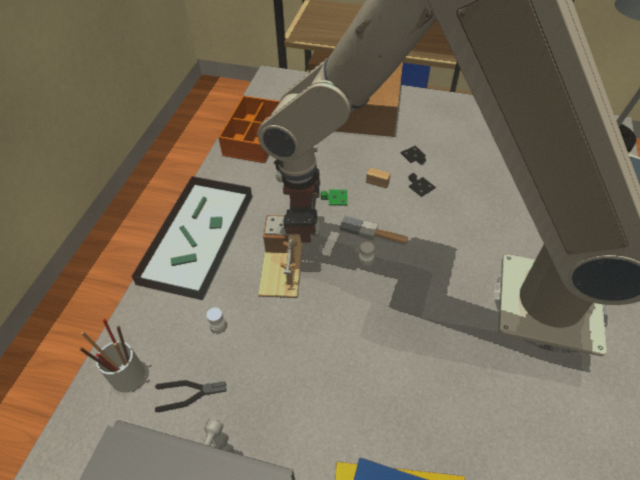

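Knuckle outlines line up: the leaf spans rows 285–538 in the crop, against a mean of 287–539 for the fixed pair. The arm is still, the force reads only the leaf's weight, and the bystanders have not moved.

Run:
```python
from workcell import ctrl
print(ctrl.close_job()); o=ctrl.get_obs();print(o["t"],o["ee_pos"],o["ft_force"],o["width"])
```

```text
the job is handed in; nothing more can be done
None
the job is handed in; nothing more can be done
```

The job is handed in at about 20.5 s of the 58 s allowed. No verdict was reported.

- **Pin:** It lies let go in both V rests with the tip towards the knuckles. After release the wrist camera showed its middle about 1 mm from the target.
- **Leaf:** I gripped the steel leaf near its balance point and lowered its knuckle between the fixed pair. It is still held there.

| Last check on the leaf | Reading |
|---|---|
| Bore offset in jig x and y | Under 0.5 mm at the last fit; the outlines still lined up after a final lift of 0.8 mm |
| Bore height | Camera about −0.5 mm, robot about +0.8 mm |
| Tilt from level | About 0.06 rad (limit 0.15) |
| Arm speed | Still |
| Wrist force in z | −1.1 to −1.9 N, about the leaf's own weight |

- **Disagreements:** The camera and robot heights differ by a little over 1 mm, so I set the leaf between the two. The tool also drifted to about 0.08 rad of tilt during the turns, which these moves could not correct.
- **Bystanders:** In the last side picture those in view looked unmoved. The arm hid the tin and the black-capped jar.

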